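Close the loaded battery bay of the balance's power unit

ROBOT

A 6-joint arm with a two-finger parallel gripper is mounted at the origin on the work surface. World frame = base frame: x ahead of the robot, y to its left, z up, the work surface at z = 0. Lengths are in m, angles in degrees, forces in N, time in s.
With the tool pointing down it reaches from about 0.375 to 0.9 m from the base axis. Payload 3.1 kg.
Tool frame: the origin (TCP) lies between the finger pads; the fingertips stand 11 mm ahead of it and the grasp point (between the pads) lies 8 mm behind it; x points along the fingers, y is the direction in which the jaws open and shut, and the axes are right-handed (so a half turn about x gives the same grasp; the last joint's range is limited). The gripper opens to 87 mm and grips with 3 to 60 N. Pads are 19 mm wide; open, the fingers measure 117 mm over their backs; the gripper's body (75 mm by 190 mm) begins 51 mm behind the grasp point.
Start: joints at [-82.305, 30.224, 82.088, -0, 67.689, -10.227], TCP at [0.192, -0.595, 0.21] pointing down, gripper open.
Joint ranges: [-176.69, 176.69], [-43.24, 126.21], [12.49, 139.97], [-82, 262], [0, 151.66], [-163.58, 163.58]. Speed limits (degrees/s): [159.86, 159.86, 180, 180, 180, 180].

INTERFACE

Orientations are given as a 3x3 rotation matrix whose columns are the frame's x, y, z axes.
In Python, from rig import bot gives the robot as it stands.
- The arm moves only by the shell command python3 -m inch 'ROWS' [OPENING]. ROWS is a JSON object of lists of equal length, an entry for each row: "dp": the shift along the tool's x, y, z in mm, a list of three; "yaw": the turn about the tool's x in degrees. In form: {"dp": [[tx, ty, tz], ...], "yaw": [yaw, ...]}. A call has 1 to 20 rows; each row shifts and turns the commanded pose from where the row before left it, along the tool's axes as they then stand; what a row does not reach is not made up. A row lasts 1/12 s, in which the tool goes at most 41.7 mm and 7.16 degrees, less where a joint would pass 70% of its speed; a pose out of reach is approached as far as the arm can. A call is refused whole if a number of a shift passes 41.7 or a number of a turn 7.16, either way. A call with a gripper value outside its range is refused whole. OPENING is the finger opening in mm, from 0 to 87, set as the call begins (- or left out, the last holds). The fingers move at their own pace and stop on an object; the grip force is fixed at half the most. Time passes only in rows, so rows that do not move let the fingers close. It gives the time, the measured TCP pose, the force and the opening at its end, in the units of the state.
- bot.read_state(): the state, without advancing time (a new reading comes with each control period).
- bot.capture(name): name is "scene" or "top" or "wrist"; returns a dict with "color" (480x640x3 uint8, red, green, blue), "intrinsics" (3x3 intrinsics, pixels), "pose" (4x4, takes a point from camera to world coordinates). Camera axes: x right, y down, z forward; pixel columns grow to the right and rows downward; lengths in m; the calibration is good to about 2 mm. The wrist camera is an equidistant fisheye: a pixel r from the principal point sees the ray r / f radians off the axis. A picture is of the moment at which its call begins. There is no depth.
- bot.hand_in(): hands the job in, once; it reports no verdict.
The state is a dict: "time_s": time; "joint_positions": joint angles; "qvel": joint speeds; "tau": joint torques, N m; "position": TCP position; "tcp_rot": TCP orientation; "force": force on the tool from outside, world axes, zero at the start; "moment": the same for the moment, N m; "opening": opening from 0.0 (shut) to 1.0 (fully open).
Only numpy, scipy, OpenCV 4.12 (cv2) and the standard library are available. Lean on these libraries where they do the work, as an engineer would, in place of code of your own. Each camera call takes 0.05 s, during which the arm holds its last target.

TASK

The power unit for the balance has two open battery bays, but only one of them holds the battery pack. Fit the loose cover over the bay with the pack in it: hook the cover's lip under the ledge at the low edge of the bay, then swing the top edge down and press until it snaps fully home and lies flush. Leave the empty bay open, don't disturb the glassware and the weight, and let go of the cover.

Things in the scene. Friction and masses are not known exactly. Their poses are not given: they have to be found in the camera images.
- pack: Battery pack: two fat grey round cells 72 mm long on a black cradle, fixed in one of the two bays (which one varies), below the cover. Frame: origin on the bench on the loaded bay's centre line, z up, x level, to the power unit's back (up the slope), y across. y, z and yaw are true to the bay, but lengthwise the pack sits anyhow: ledge and catch are up to 10 mm nearer or farther in x; feel for them
- contacts: Two flat brass strips on the floor of the other, empty bay, which stays open; frame alike. Power unit: fixed off-white console 236 mm wide, 150 deep, 125 high, deck sloping up to +x at 20 degrees through (-50, 0, 75) mm (x give or take 10) in the pack's frame. The bays' centre lines are 114 mm apart; each opening is 102 mm wide, 93 mm long up the slope from the ledge
- bay_ledge (a point): Where the middle of the lower inner edge of the loaded bay's ledge would be, (-49, 0, 73) mm in the pack's frame; truly up to 10 mm to either side along the pack's x. The ledge is the front skin overhanging the bay's low end: 7 mm thick, underside 2 mm below the deck's surface, top 5 mm above. Under it a pocket reaches 16 mm to the front and 45 mm down, open to the bay for 85 mm of its width
- bay_catch (a point): Likewise (x give or take 10 mm) the tip of the sprung catch at the bay's top end: a steel leaf 30 mm wide leaning up and back, up to 10 mm above the deck. It overhangs a shut cover's top edge by 1 to 2 mm and gives up the slope: press the cover past it (4 to 12 N on the ridge). A shut cover is flush, on sills 8 mm below the deck, 8 mm wide, along both sides and at the top end.
- cover_grip (a point): Loose cover, off-white plastic, 0.10 to 0.20 kg, lying face up. Plate 90 (x) by 96 (y) by 8 mm thick. This point: middle of its grip ridge, 10 mm from the plate's centre to +x, 23 mm above the underside. Ridge 80 mm long along y, 14 thick along x, from 8 to 38 mm above the underside. x points from lip end to top end, z out of its upper face; shut, x points up the slope
- cover_lip (a point): Middle of the free end of the cover's lip: a tongue 60 mm wide and 4 mm thick, level with the underside, sticking out 12 mm from the plate's -x edge. It is 67 mm from the grip point along the cover's -x, 21 mm below it. When shut it is at (-59, 0, 65) mm in the pack's frame, x give or take 10
- cover_top (a point): Middle of the upper edge of the cover's top (+x) end, on its upper face: 35 mm from the grip point along the cover's x, 15 mm below it. When shut it is at (35, 0, 106) mm in the pack's frame, x give or take 10
- beaker: Glass cup 85 mm high, 68 mm across, bystander; origin under its centre
- weight: Steel calibration weight 72 mm high, 44 mm across, bystander; origin under its centre
- jar: Amber glass jar 80 mm high, 60 mm across, bystander; origin under its centre
Things that resemble listed ones, but are neither listed nor needed, are in the scene too. Leave any orange look-alike of the part that bears cover_grip alone.

How it is judged:
By the outcome, as a careful person would: the job done as asked, in the order asked, and still so for the second after the job is handed in, with the robot touching nothing.
It also fails if it takes over 42 s, if anything falls off the work surface, if the arm or the gripper's body presses on something with over 40 N, if the wrist force passes 120 N, or if a joint passes its speed limit or range.

## Working session

There is one attempt and no reset: what is moved stays moved. The work goes in short steps, Python scripts to look and compute and a shell command to move; the robot and the scene stay as the last step left them, time stands still between calls to the robot, and variables do not carry over. Pictures are saved under pics/ and viewed, and the job is handed in when it is done.

```bash
ls; mkdir -p pics
python3 - <<'E'
from rig import bot
import cv2,json
s=bot.read_state();print(s)
for n in("scene","top","wrist"):
    c=bot.capture(n);cv2.imwrite(f"pics/{n}0.png",c["color"][:,:,::-1]);print(n,c["intrinsics"].tolist(),c["pose"].round(4).tolist())
E
```

```text
pics
{'time_s': 0.0, 'joint_positions': array([-8.23049740e+01,  3.02789340e+01,  8.21573177e+01, -1.78237140e-03,
        6.76880068e+01, -1.02281542e+01]), 'qvel': array([ 0.00703147, -0.06943718,  0.09728027,  0.0638666 ,  0.1538961 ,
       -0.02722923]), 'tau': array([-9.55767791e-04, -4.40048540e+01, -1.76591331e+01,  6.33046520e-02,
        5.83553617e-02, -1.86963684e-04]), 'position': array([ 0.19224479, -0.59389582,  0.20906683]), 'tcp_rot': array([[-3.18911477e-04,  3.07752506e-01, -9.51466391e-01],
       [ 2.14533314e-03, -9.51464039e-01, -3.07752465e-01],
       [-9.99997648e-01, -2.13935818e-03, -3.56798850e-04]]), 'force': array([0.09716149, 0.10477885, 0.07066028]), 'moment': array([-0.01106267,  0.0208731 ,  0.03665958]), 'opening': 1.0000461878938895}
scene [[479.56902551484484, 0.0, 316.1308650726613], [0.0, 479.56902551484484, 236.50005006191904], [0.0, 0.0, 1.0]] [[-0.215, 0.6571, -0.7225, 1.1788], [0.9765, 0.1352, -0.1677, 0.0622], [-0.0125, -0.7416, -0.6707, 0.7219], [0.0, 0.0, 0.0, 1.0]]
top [[433.1636527904969, 0.0, 319.2399326447834], [0.0, 433.1636527904969, 233.06770092694796], [0.0, 0.0, 1.0]] [[-0.0062, -0.9982, 0.0602, 0.4319], [-1.0, 0.0058, -0.0072, -0.0873], [0.0069, -0.0602, -0.9982, 1.0136], [0.0, 0.0, 0.0, 1.0]]
wrist [[371.64829954431775, 0.0, 320.2016344843833], [0.0, 371.64829954431775, 240.72571353069424], [0.0, 0.0, 1.0]] [[0.3079, -0.9218, -0.2356, 0.2561], [-0.9514, -0.2987, -0.0747, -0.5736], [-0.0016, 0.2472, -0.969, 0.3848], [0.0, 0.0, 0.0, 1.0]]
```

View pics/scene0.png

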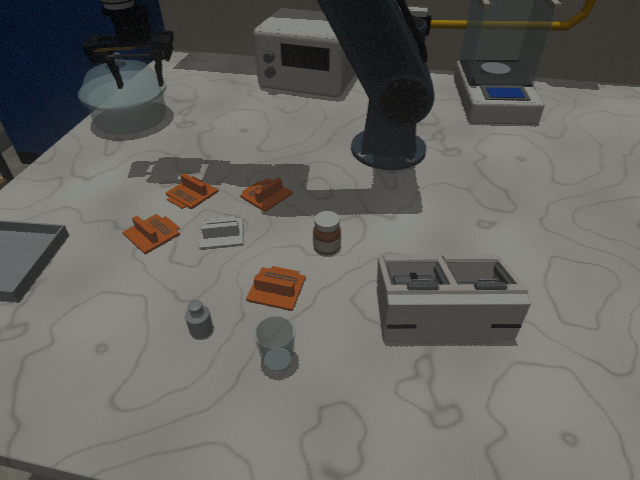

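View pics/top0.png

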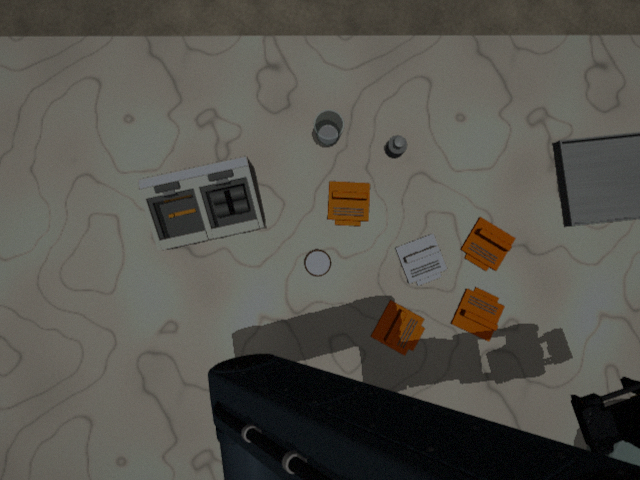

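View pics/wrist0.png

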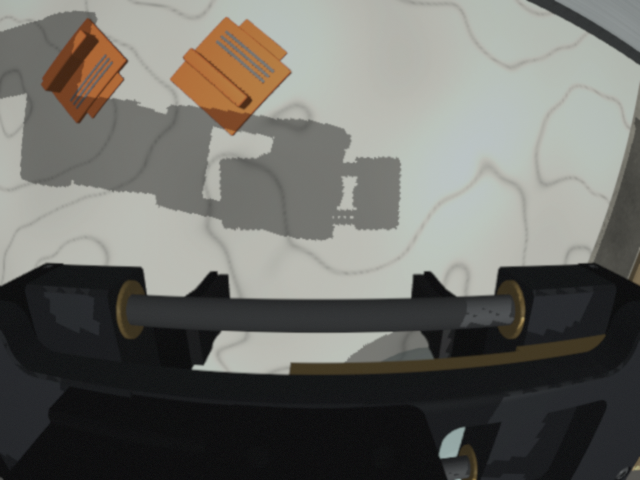

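Run:
```python
import cv2,numpy as np
t=cv2.imread("pics/top0.png");s=cv2.imread("pics/scene0.png")
cv2.imwrite("pics/z1.png",cv2.resize(t[145:255,130:275],None,fx=5.4,fy=5.4,interpolation=cv2.INTER_CUBIC))
cv2.imwrite("pics/z2.png",cv2.resize(t[220:300,380:460],None,fx=7,fy=7,interpolation=cv2.INTER_CUBIC))
cv2.imwrite("pics/z3.png",cv2.resize(s[240:350,370:535],None,fx=4.8,fy=4.8,interpolation=cv2.INTER_CUBIC))
```

```text
(no output)
```

View pics/z1.png

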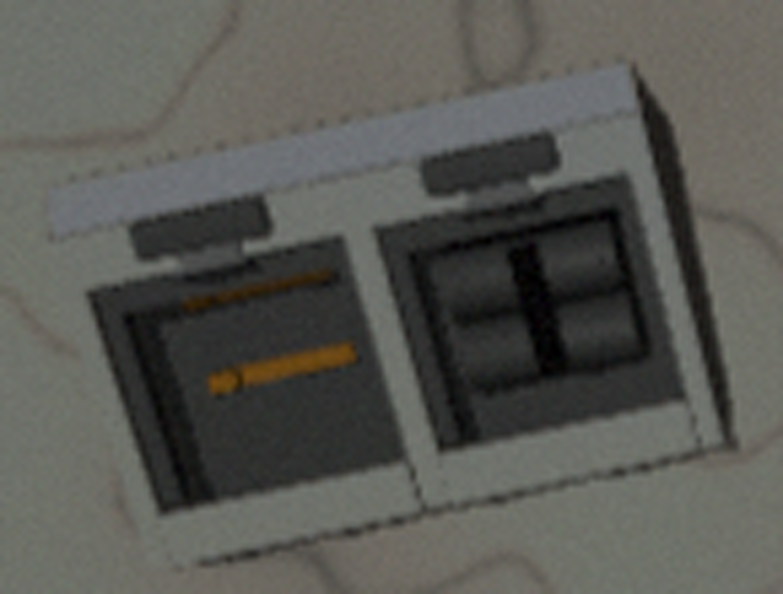

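View pics/z2.png

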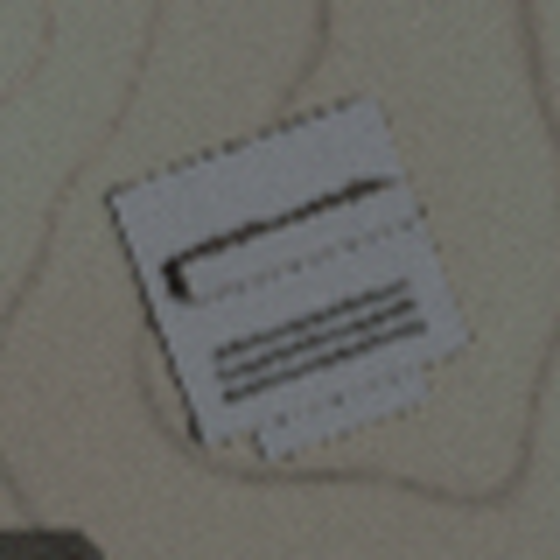

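View pics/z3.png

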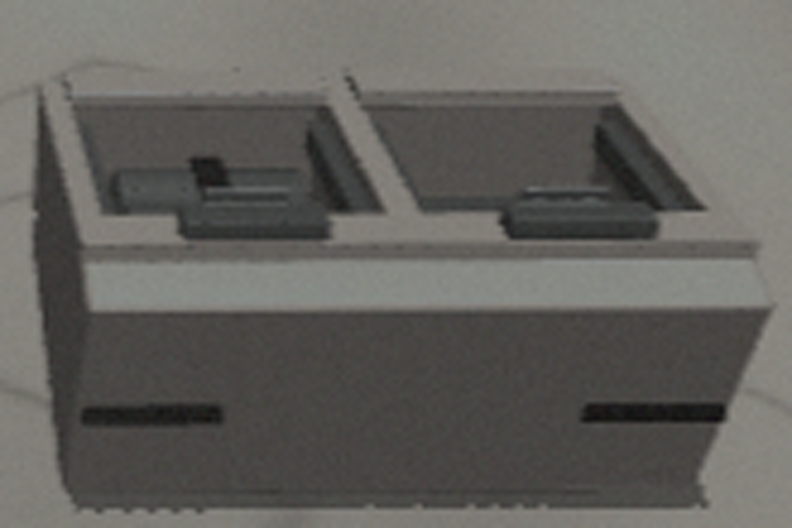

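```bash
cat > h.py <<'E'
import numpy as np, json
from scipy.optimize import least_squares
CAM={'top':([433.16365,319.23993,233.0677],[[-0.0062,-0.9982,0.0602,0.4319],[-1.0,0.0058,-0.0072,-0.0873],[0.0069,-0.0602,-0.9982,1.0136]]),
'scene':([479.569,316.13087,236.50005],[[-0.215,0.6571,-0.7225,1.1788],[0.9765,0.1352,-0.1677,0.0622],[-0.0125,-0.7416,-0.6707,0.7219]])}
def proj(P,cam,pose=None,fish=False):
    if isinstance(cam,str): (f,cx,cy),T=CAM[cam]
    else: f,cx,cy=cam;T=pose
    T=np.array(T);q=(np.atleast_2d(P)-T[:3,3])@T[:3,:3]
    if fish:
        r=np.hypot(q[:,0],q[:,1]);th=np.arctan2(r,q[:,2]);k=f*th/r
        return np.c_[cx+k*q[:,0],cy+k*q[:,1]]
    return np.c_[cx+f*q[:,0]/q[:,2],cy+f*q[:,1]/q[:,2]]
def ray(u,cam,pose=None,z=0.,fish=False):
    if isinstance(cam,str): (f,cx,cy),T=CAM[cam]
    else: f,cx,cy=cam;T=pose
    T=np.array(T);u=np.atleast_2d(u)-[cx,cy]
    if fish:
        r=np.hypot(*u.T);th=r/f;d=np.c_[u*(np.sin(th)/r)[:,None],np.cos(th)]
    else: d=np.c_[u/f,np.ones(len(u))]
    d=d@T[:3,:3].T; s=(z-T[2,3])/d[:,2]
    return T[:3,3]+d*s[:,None]
def place(L,x,y,yaw):
    L=np.array(L);c,s=np.cos(yaw),np.sin(yaw)
    return np.c_[x+c*L[:,0]-s*L[:,1],y+s*L[:,0]+c*L[:,1],L[:,2]]
# console in pack frame (nominal d=0)
n=np.array([-.34202,0,.93969]);e=np.array([.93969,0,.34202]);O=np.array([-.049,0,.073])+.002*n
def deck(s,y,h=0): return O+e*s+n*h+np.array([0,y,0])
E
python3 - <<'E'
from h import *
u=np.array([[110,190],[370,97],[470,337],[205,440]])/7+[380,220]
p=ray(u,'top',z=.008);print(p.round(4),p.mean(0))
L=[[.045,.048,.008],[.045,-.048,.008],[-.045,-.048,.008],[-.045,.048,.008]]
r=least_squares(lambda v:(proj(place(L,*v),'top')-u).ravel(),[.4,-.3,.3]);print(r.x,np.degrees(r.x[2]),r.fun.round(2))
# console: loaded bay then empty bay(+y .114)
u1=np.array([[375,228],[625,175],[685,402],[440,450],[90,290],[342,237],[400,462],[160,512]])/5.4+[130,145]
C=[deck(.093,.051),deck(.093,-.051),deck(0,-.051,.005),deck(0,.051,.005)]
C=C+[c+[0,.114,0] for c in C]
r=least_squares(lambda v:(proj(place(C,*v),'top')-u1).ravel(),[.5,.1,.2]);print(r.x,np.degrees(r.x[2]),r.fun.round(2))
print(proj(place(C,*r.x),'scene').round(1))
for q in[(328,122),(397,142),(318,262)]: print(ray(q,'top',z=.07))
E
```

```text
[[ 0.4587 -0.2721  0.008 ]
 [ 0.4892 -0.3592  0.008 ]
 [ 0.4093 -0.3907  0.008 ]
 [ 0.376  -0.3021  0.008 ]] [ 0.43330671 -0.33103392  0.008     ]
[ 0.4332797  -0.33109348  0.35430919] 20.300421056624714 [-0.72 -0.05  0.48 -1.29  0.44  0.67 -0.2   0.65]
[0.55863096 0.10070414 0.20814738] 11.925966592575334 [-0.23 -0.09  0.93 -0.41  0.2  -0.19 -0.75  0.91 -0.74 -0.19  0.29 -0.56
  1.2  -0.13 -0.9   0.65]
[[449.3 282.4]
 [390.  282.5]
 [383.7 257.4]
 [437.6 257.3]
 [516.  282.3]
 [456.3 282.4]
 [443.9 257.2]
 [498.  257.1]]
[[ 0.73537281 -0.11506247  0.07      ]]
[[ 0.68972508 -0.26746408  0.07      ]]
[[ 0.42582266 -0.09101898  0.07      ]]
```

```bash
python3 -m inch '{"dp":[[6,-17.6,-32],[6,-17.6,-32],[6,-17.6,-32],[6,-17.6,-32],[6,-17.6,-32],[6,-17.6,-32],[6,-17.6,-32],[6,-17.6,-32],[6,-17.6,-32],[6,-17.6,-32],[0,0,0],[0,0,0]],"yaw":[-0.24,-0.24,-0.24,-0.24,-0.24,-0.24,-0.24,-0.24,-0.24,-0.24,0,0]}' 87
cat > snap.py <<'E'
import sys,cv2,numpy as np
from rig import bot
def snap(cam,name,crop=None,f=1):
    c=bot.capture(cam);im=c["color"][:,:,::-1]
    np.savez(f"pics/{name}.npz",pose=c["pose"],K=c["intrinsics"])
    cv2.imwrite(f"pics/{name}_full.png",im)
    if crop:
        x0,y0,x1,y1=crop;im=cv2.resize(im[y0:y1,x0:x1],None,fx=f,fy=f,interpolation=cv2.INTER_CUBIC)
    cv2.imwrite(f"pics/{name}.png",im)
if __name__=="__main__":
    a=sys.argv;snap(a[1],a[2],tuple(map(int,a[3].split(','))) if len(a)>3 else None,float(a[4]) if len(a)>4 else 1)
    s=bot.read_state();R=s["tcp_rot"];print(s["time_s"],s["position"].round(4),"yang",np.degrees(np.arctan2(R[1,1],R[0,1])).round(2),"tilt",R[:,0].round(4),s["force"].round(1),s["opening"]*87)
E
python3 snap.py wrist w1
```

```text
time_s: 1.15
position: [0.4383, -0.322, 0.1495]
tcp_rot: [[-0.001, 0.351, -0.936], [0.001, -0.936, -0.351], [-1.0, -0.001, 0.001]]
force: [-0.5, -0.7, -0.1]
opening: 1.002
1.2 [ 0.4379 -0.3235  0.1498] yang -69.55 tilt [-6.e-04 -0.e+00 -1.e+00] [0.8 0.1 0.1] 86.89721843784585
```

View pics/w1.png

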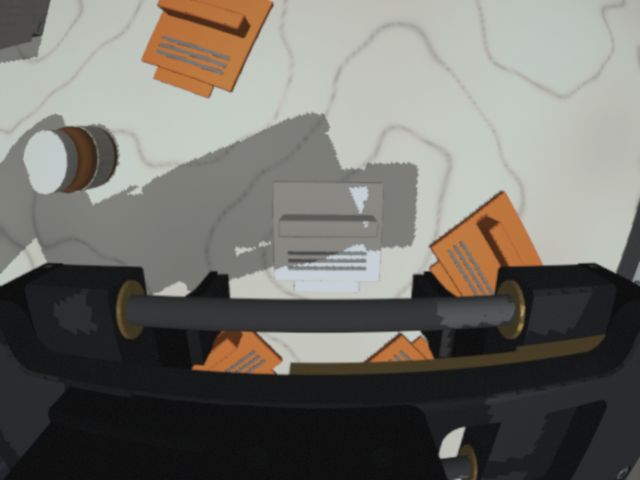

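Run:
```python
import cv2
i=cv2.imread("pics/w1_full.png");cv2.imwrite("pics/w1z.png",cv2.resize(i[170:310,260:400],None,fx=4.2,fy=4.2,interpolation=cv2.INTER_CUBIC))
```

```text
(no output)
```

View pics/w1z.png

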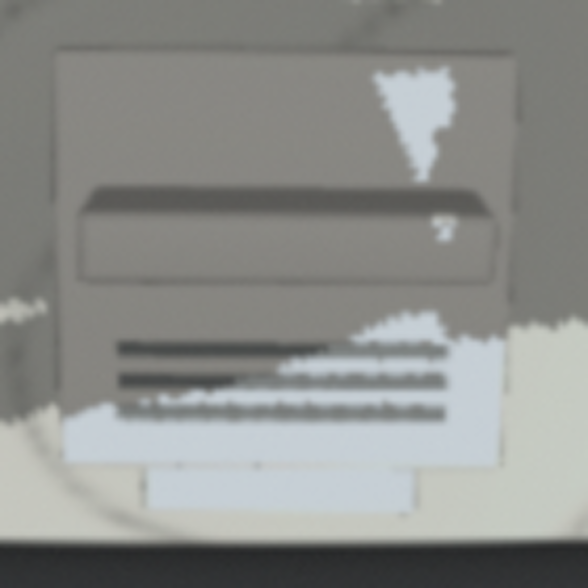

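Run:
```python
from h import *
d=np.load("pics/w1.npz");K=d["K"];cam=(K[0,0],K[0,2],K[1,2])
u=np.array([[57,52],[514,55],[502,466],[62,460],[82,210],[495,215],[490,283],[80,278]])/4.2+[260,170]
L=[[.045,.048,.008],[.045,-.048,.008],[-.045,-.048,.008],[-.045,.048,.008],[.017,.04,.038],[.017,-.04,.038],[.003,-.04,.038],[.003,.04,.038]]
for sl in(slice(0,4),slice(4,8),slice(0,8)):
    r=least_squares(lambda v:(proj(place(L,*v),cam,d["pose"],True)-u)[sl].ravel(),[.43,-.33,.35]);print(r.x,np.degrees(r.x[2]),r.fun.round(1))
    print("grip",place([[.01,0,0.023]],*r.x))
from rig import bot
s=bot.read_state();print(s["position"])
g=place([[.01,0,.023]],*r.x)[0];print("dtool",((g-s["position"])@s["tcp_rot"]*1000).round(1),np.degrees(r.x[2])-90)
```

```text
[ 0.43401218 -0.33045699  0.35248135] 20.19569360920123 [-1.3 -0.7  1.6 -0.4 -0.1  0.3 -0.2  1.1]
grip [[ 0.44339737 -0.32700471  0.023     ]]
[ 0.43443689 -0.3301036   0.34634771] 19.844261859058474 [-1.6 -0.5  1.1 -0.3  1.4  0.6 -0.9  0.5]
grip [[ 0.44384308 -0.32670895  0.023     ]]
[ 0.43425694 -0.33027926  0.35064744] 20.0906185017632 [-1.3 -1.2  1.6 -0.7 -0.3  0.1 -0.4  0.7 -1.5 -0.   1.1 -0.3  1.5  0.6
 -0.7  1. ]
grip [[ 0.44364844 -0.3268442   0.023     ]]
[ 0.43787634 -0.32350864  0.14982811]
dtool [126.8   5.2  -4.3] -69.9093814982368
```

```bash
python3 -m inch '{"dp":[[18,1.3,-1.1],[18,1.3,-1.1],[18,1.3,-1.1],[18,1.3,-1.1],[0,0,0],[0,0,0],[0,0,0]],"yaw":[0.1,0.1,0.1,0,0,0,0]}'
python3 snap.py wrist w2;python3 snap.py scene s2 150,180,300,300 5
```

```text
time_s: 1.78
position: [0.4434, -0.3288, 0.0788]
tcp_rot: [[0.001, 0.341, -0.94], [-0.001, -0.94, -0.341], [-1.0, 0.001, -0.0]]
force: [0.7, -0.3, -0.0]
opening: 0.997
1.8333 [ 0.4436 -0.3287  0.0791] yang -70.05 tilt [ 0.0014 -0.0016 -1.    ] [-0.5 -0.   0.1] 86.89008435990576
1.8833 [ 0.4438 -0.3286  0.0793] yang -70.03 tilt [ 0.0016 -0.0018 -1.    ] [ 0.9  0.3 -0.3] 86.94716213479825
```

View pics/w2.png

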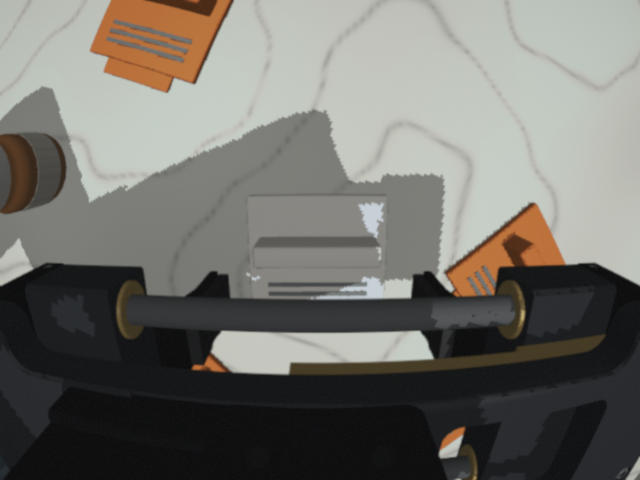

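View pics/s2.png

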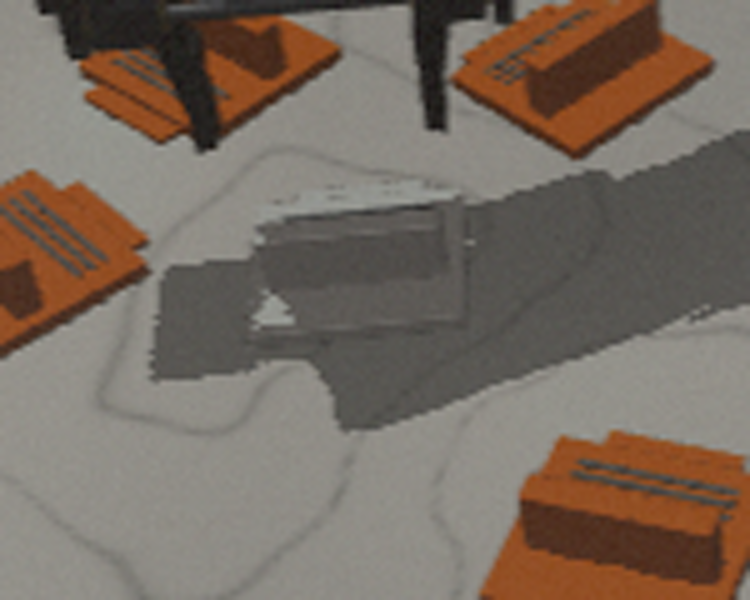

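Run:
```python
import cv2
i=cv2.imread("pics/w2_full.png");cv2.imwrite("pics/w2z.png",cv2.resize(i[180:310,235:400],None,fx=4.8,fy=4.4,interpolation=cv2.INTER_CUBIC))
```

```text
(no output)
```

View pics/w2z.png

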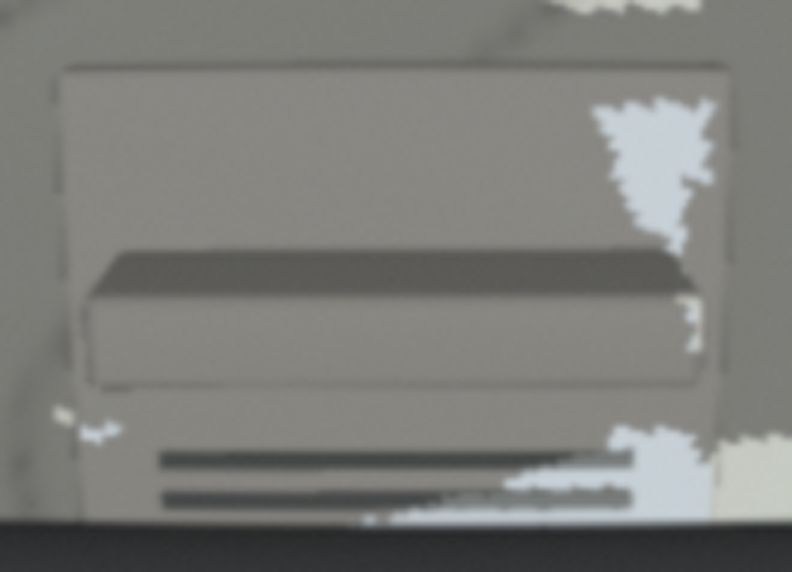

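Run:
```python
from h import *
d=np.load("pics/w2.npz");K=d["K"];cam=(K[0,0],K[0,2],K[1,2])
u=np.array([[64,70],[728,70],[91,296],[703,296],[698,386],[90,386]])/[4.8,4.4]+[235,180]
L=[[.045,.048,.008],[.045,-.048,.008],[.017,.04,.038],[.017,-.04,.038],[.003,-.04,.038],[.003,.04,.038]]
for sl in(slice(2,6),slice(0,6)):
    r=least_squares(lambda v:(proj(place(L,*v),cam,d["pose"],True)-u)[sl].ravel(),[.43,-.33,.35]);print(r.x,np.degrees(r.x[2]),r.fun.round(1))
    print("grip",place([[.01,0,0.023]],*r.x))
from rig import bot
s=bot.read_state();print(s["position"])
g=place([[.01,0,.023]],*r.x)[0];print("dtool",((g-s["position"])@s["tcp_rot"]*1000).round(1),np.degrees(r.x[2])-90)
```

```text
[ 0.43437577 -0.33022348  0.34695652] 19.879144163874766 [-2.1 -0.6  1.5 -0.5  1.5  0.8 -0.8  0.7]
grip [[ 0.44377989 -0.32682311  0.023     ]]
[ 0.43416533 -0.33027776  0.34744712] 19.907253845736445 [-1.9 -0.6  2.  -0.7 -2.2 -0.3  1.4 -0.2  1.4  1.1 -0.8  1. ]
grip [[ 0.44356778 -0.32687278  0.023     ]]
[ 0.4437812  -0.32856886  0.07928174]
dtool [56.3 -1.8 -0.3] -70.09274615426355
```

```bash
python3 -m inch '{"dp":[[18,-1.5,0],[18,0,0],[10,0,0],[6,0,0],[4,0,0],[0,0,0],[0,0,0]],"yaw":[0,0,0,0,0,0,0]}'
python3 snap.py wrist w3;python3 snap.py scene s3 150,180,300,300 5
```

```text
time_s: 2.47
position: [0.4433, -0.3263, 0.0225]
tcp_rot: [[0.001, 0.342, -0.94], [-0.001, -0.94, -0.342], [-1.0, 0.001, -0.0]]
force: [-0.0, -0.5, 0.4]
opening: 1.002
2.5167 [ 0.4434 -0.3264  0.0226] yang -69.97 tilt [ 9.e-04 -1.e-03 -1.e+00] [ 0.8 -0.7  1.1] 86.84931515729016
2.5667 [ 0.4434 -0.3264  0.0227] yang -69.98 tilt [ 0.001  -0.0011 -1.    ] [0.2 0.7 0.9] 87.44218126001044
```

View pics/w3.png

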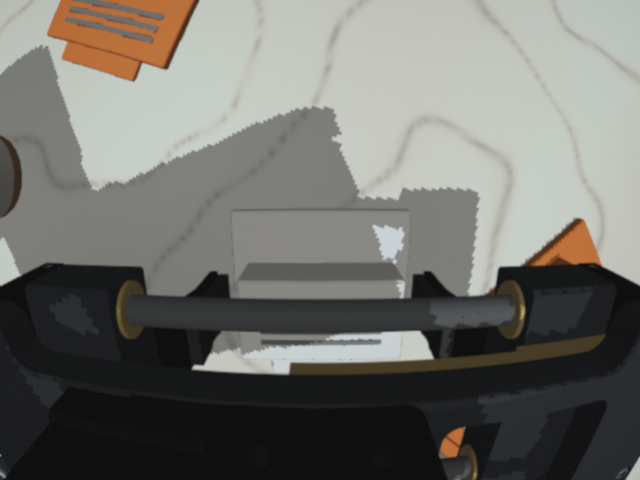

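View pics/s3.png

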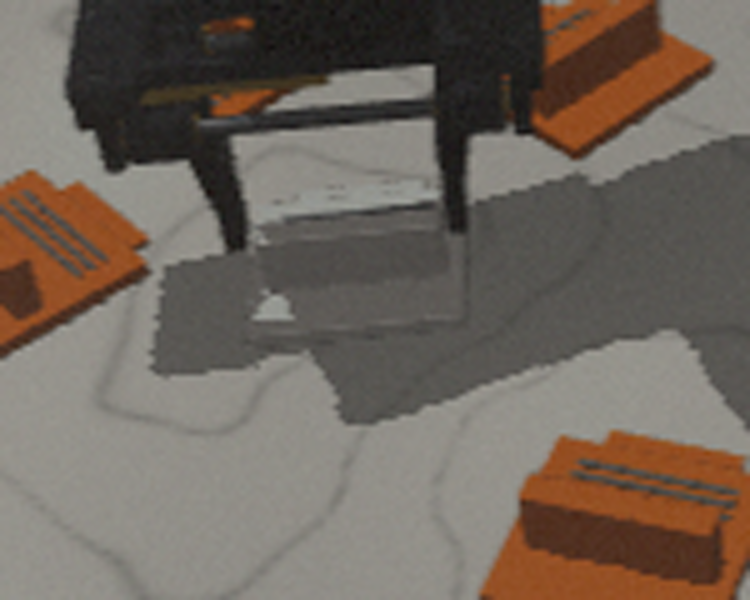

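Run:
```python
from h import *
c=(.4343,-.3302,np.radians(19.95))
P=[[.01,.0435,.012],[.01,-.0435,.012],[.01,.0585,.012],[.01,-.0585,.012],[.017,.04,.038],[.017,-.04,.038],[.017,.04,.008],[.017,-.04,.008],[.045,.048,.008],[.045,-.048,.008]]
print(((proj(place(P,*c),'scene')-[150,180])*5).round(0))
```

```text
[[452. 253.]
 [256. 271.]
 [486. 249.]
 [222. 275.]
 [438. 219.]
 [253. 237.]
 [446. 270.]
 [265. 288.]
 [465. 311.]
 [244. 332.]]
```

```bash
python3 - <<'E'
from h import *
c=np.array([.4436,-.3287,.079]);y=np.array([.342,-.94,0]);x=np.array([0,0,-1.])
for k in(.0435,.051,.0585):print([((proj(c+s*k*y+x*a,'scene')-[150,180])*5).round(0).tolist()for s in(1,-1) for a in(.011,0)])
E
python3 - <<'E'
import cv2
i=cv2.imread("pics/s3_full.png")[180:260,180:260];i=cv2.convertScaleAbs(i,alpha=2.5,beta=10)
cv2.imwrite("pics/s3z.png",cv2.resize(i,None,fx=7,fy=7,interpolation=cv2.INTER_CUBIC))
E
```

```text
[[[229.0, 174.0]], [[225.0, 154.0]], [[433.0, 155.0]], [[430.0, 135.0]]]
[[[212.0, 175.0]], [[207.0, 156.0]], [[450.0, 153.0]], [[447.0, 134.0]]]
[[[194.0, 177.0]], [[189.0, 157.0]], [[468.0, 152.0]], [[465.0, 132.0]]]
```

View pics/s3z.png

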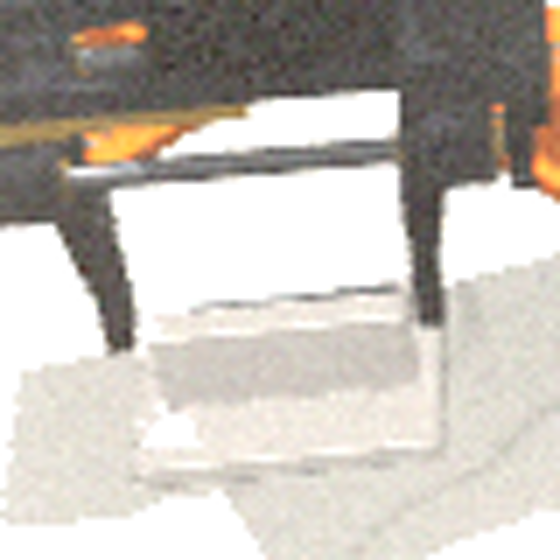

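```bash
python3 - <<'E'
from h import *
d=np.load("pics/w3.npz");K=d["K"];cam=(K[0,0],K[0,2],K[1,2])
from rig import bot
s=bot.read_state();R=s["tcp_rot"];p=s["position"]
T=d["pose"];print("cam in tool",((T[:3,3]-p)@R*1000).round(1),(R.T@T[:3,:3]).round(3).tolist())
for a in(11,0,-8,-30,-59):
  print(a,[proj(p+R@np.array([a,y,z])/1000,cam,d["pose"],True).round(0)[0].tolist() for y in(-58,-43.5,43.5) for z in(-9.5,0,9.5)])
E
python3 - <<'E'
import cv2
i=cv2.imread("pics/w3_full.png")[250:380,150:480];i=cv2.convertScaleAbs(i,alpha=2.5,beta=20)
cv2.imwrite("pics/w3z.png",cv2.resize(i,None,fx=2.4,fy=2.4,interpolation=cv2.INTER_CUBIC))
E
```

```text
cam in tool [-1.754e+02 -1.000e-01 -6.710e+01] [[0.0, -0.248, 0.969], [1.0, 0.0, -0.0], [-0.0, 0.969, 0.248]]
11 [[213.0, 258.0], [214.0, 275.0], [216.0, 291.0], [239.0, 259.0], [240.0, 275.0], [241.0, 292.0], [402.0, 259.0], [401.0, 276.0], [400.0, 292.0]]
0 [[207.0, 265.0], [209.0, 282.0], [211.0, 299.0], [234.0, 265.0], [236.0, 283.0], [237.0, 300.0], [407.0, 265.0], [405.0, 283.0], [404.0, 300.0]]
-8 [[203.0, 270.0], [205.0, 288.0], [206.0, 305.0], [231.0, 270.0], [232.0, 288.0], [234.0, 306.0], [410.0, 270.0], [409.0, 288.0], [407.0, 306.0]]
-30 [[188.0, 286.0], [191.0, 306.0], [193.0, 324.0], [219.0, 287.0], [221.0, 307.0], [223.0, 326.0], [422.0, 287.0], [420.0, 307.0], [418.0, 326.0]]
-59 [[163.0, 314.0], [167.0, 336.0], [171.0, 357.0], [200.0, 316.0], [203.0, 339.0], [206.0, 360.0], [442.0, 316.0], [438.0, 339.0], [435.0, 360.0]]
```

View pics/w3z.png

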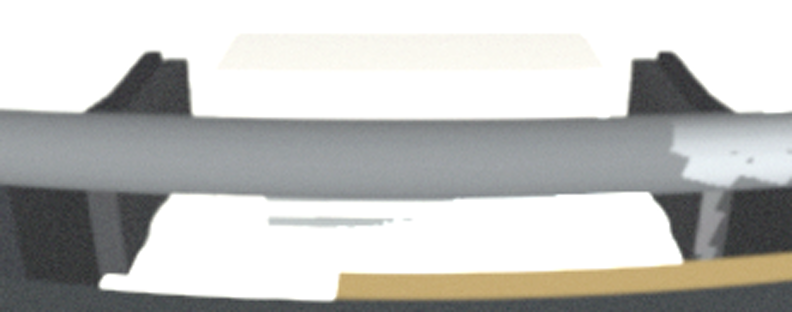

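```bash
python3 -m inch '{"dp":[[1.5,0,0],[1.5,0,0],[1,0,0],[1,0,0],[0,0,0]],"yaw":[0,0,0,0,0]}'
```

```text
time_s: 2.98
position: [0.4429, -0.3259, 0.0169]
tcp_rot: [[-0.0, 0.342, -0.94], [0.0, -0.94, -0.342], [-1.0, -0.0, 0.0]]
force: [-0.2, -0.5, 0.1]
opening: 1.002
```

```bash
python3 -m inch '{"dp":[[1.5,0,0],[1.5,0,0],[1,0,0],[0,0,0]],"yaw":[0,0,0,0]}';python3 -m inch '{"dp":[[1.5,0,0],[1.5,0,0],[0,0,0]],"yaw":[0,0,0]}'; python3 snap.py scene s4 180,180,260,260 7
```

```text
time_s: 3.32
position: [0.4428, -0.3259, 0.0128]
tcp_rot: [[-0.0, 0.342, -0.94], [0.0, -0.94, -0.342], [-1.0, -0.0, 0.0]]
force: [0.5, -0.3, 0.5]
opening: 0.998
time_s: 3.57
position: [0.4429, -0.3259, 0.0098]
tcp_rot: [[-0.0, 0.342, -0.94], [0.0, -0.94, -0.342], [-1.0, -0.0, 0.0]]
force: [0.5, -0.5, -0.2]
opening: 0.995
3.6167 [ 0.4429 -0.3259  0.0099] yang -69.98 tilt [-3.e-04  3.e-04 -1.e+00] [-0.3 -0.5  0.5] 87.19317283492782
```

View pics/s4.png

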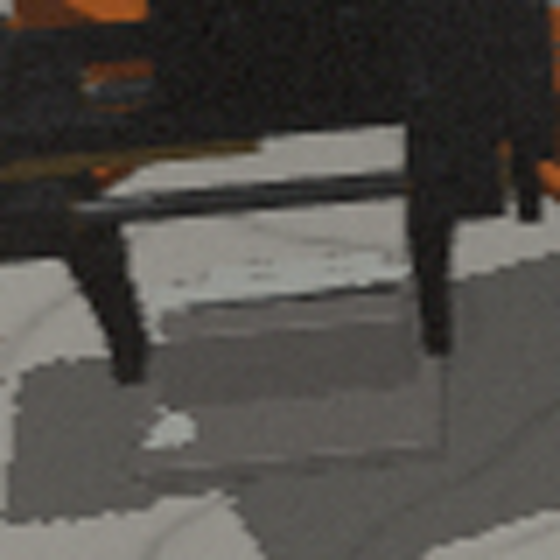

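Run:
```python
from h import *
c=np.array([.4429,-.3259,.0099]);y=np.array([.342,-.94,0]);z=np.array([-.94,-.342,0])
for h in(.008,.010,.012,.014,.016,.018,.02):
  P=c.copy();P[2]=h
  print(h,[((proj(P+s*k*y+o*z,'scene')-[180,180])*7).round(0)[0].tolist()for s in(1,-1) for k in (.0435,.052) for o in(-.0095,)])
```

```text
0.008 [[153.0, 408.0], [126.0, 411.0], [429.0, 381.0], [455.0, 379.0]]
0.01 [[152.0, 403.0], [125.0, 406.0], [428.0, 377.0], [455.0, 374.0]]
0.012 [[151.0, 399.0], [124.0, 401.0], [427.0, 372.0], [454.0, 369.0]]
0.014 [[150.0, 394.0], [122.0, 397.0], [427.0, 367.0], [453.0, 365.0]]
0.016 [[149.0, 389.0], [121.0, 392.0], [426.0, 363.0], [453.0, 360.0]]
0.018 [[147.0, 385.0], [120.0, 387.0], [425.0, 358.0], [452.0, 355.0]]
0.02 [[146.0, 380.0], [119.0, 382.0], [424.0, 353.0], [451.0, 351.0]]
```

```bash
python3 -m inch '{"dp":[[1.5,0,0],[1.5,0,0],[0,0,0]],"yaw":[0,0,0]}'; python3 -m inch '{"dp":[[0,0,0],[0,0,0],[0,0,0],[0,0,0],[0,0,0],[0,0,0]],"yaw":[0,0,0,0,0,0]}' 60; python3 snap.py scene s5 180,180,260,260 7
```

```text
time_s: 3.87
position: [0.4429, -0.3259, 0.0068]
tcp_rot: [[-0.0, 0.342, -0.94], [0.0, -0.94, -0.342], [-1.0, -0.0, 0.0]]
force: [-0.2, -0.1, 0.3]
opening: 1.002
time_s: 4.37
position: [0.443, -0.3261, 0.007]
tcp_rot: [[0.0, 0.342, -0.94], [-0.0, -0.94, -0.342], [-1.0, 0.0, -0.0]]
force: [0.4, -0.2, -0.9]
opening: 0.914
4.4167 [ 0.443  -0.3261  0.007 ] yang -69.98 tilt [ 1.e-04 -1.e-04 -1.e+00] [-0.  -0.3  0.1] 79.86161559890454
```

View pics/s5.png

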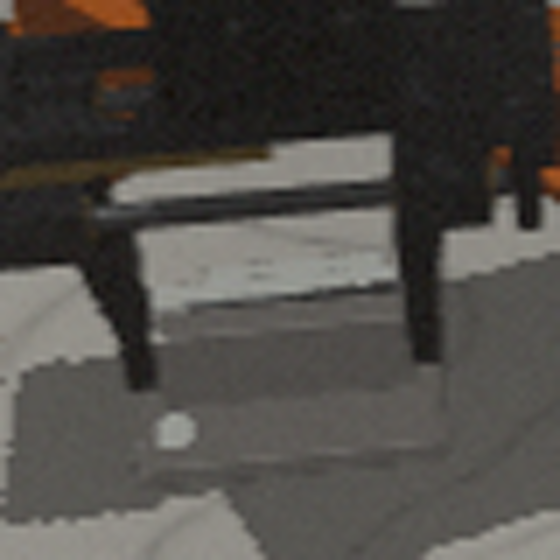

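```bash
python3 -m inch '{"dp":[[-8,0,0],[-15,0,0],[-25,0,0],[-30,0,0],[-30,0,0],[-20,0,0],[-10,0,0],[0,0,0],[0,0,0]],"yaw":[0,0,0,0,0,0,0,0,0]}'; python3 snap.py scene s6 130,80,290,220 5;  python3 snap.py wrist w6
```

```text
time_s: 5.17
position: [0.4427, -0.3256, 0.145]
tcp_rot: [[-0.0, 0.342, -0.94], [0.0, -0.94, -0.342], [-1.0, -0.0, 0.0]]
force: [0.7, 0.3, -1.4]
opening: 0.916
5.2167 [ 0.4422 -0.3252  0.1441] yang -69.98 tilt [-0.0016  0.0018 -1.    ] [-0.1 -0.2 -2.1] 79.35000555196063
5.2667 [ 0.442  -0.325   0.1436] yang -69.98 tilt [-0.0024  0.0026 -1.    ] [-0.2  0.5 -1. ] 79.1401854015396
```

View pics/s6.png

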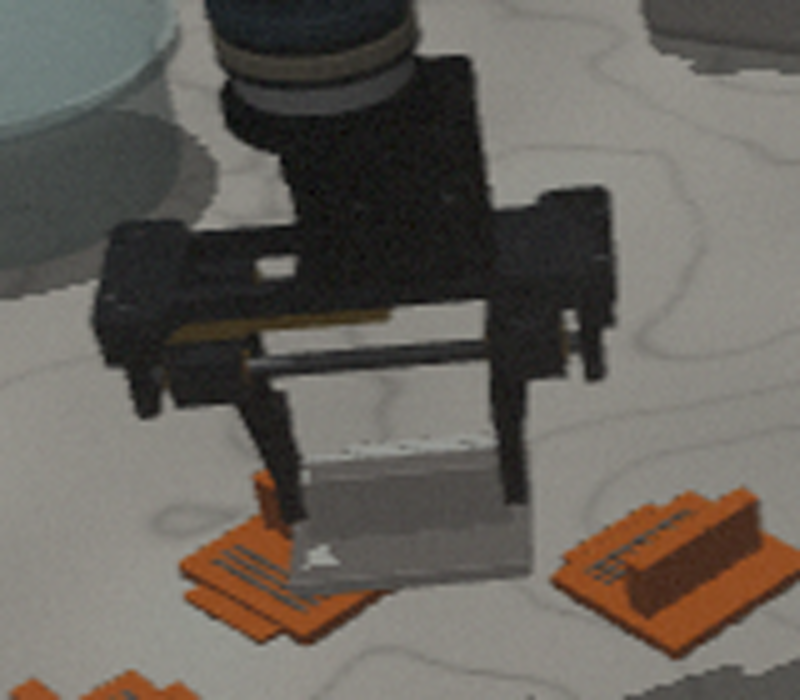

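View pics/w6.png

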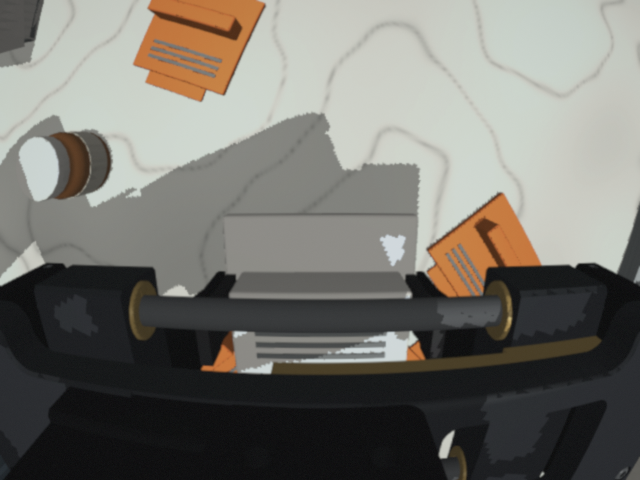

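```bash
python3 -m inch '{"dp":[[0,-15,-6.5],[0,-26,-11.2],[0,-32,-13.8],[0,-32,-13.8],[0,-32,-13.8],[0,-32,-13.8],[0,-32,-13.8],[0,-32,-13.8],[0,-32,-13.8],[0,-32,-13.8],[0,-32,-13.8],[0,-26,-11.2],[0,-17,-7.3],[0,-8,-3.4],[0,0,0],[0,0,0],[0,0,0],[0,0,0]],"yaw":[0,0,0,0,0,0,0,0,0,0,0,0,0,0,4,4.05,0,0]}'; python3 snap.py wrist w7; python3 snap.py scene s7;python3 snap.py top t7 60,60,340,270 2.8
```

```text
time_s: 6.77
position: [0.466, 0.087, 0.1444]
tcp_rot: [[-0.002, 0.209, -0.978], [-0.0, -0.978, -0.209], [-1.0, -0.0, 0.002]]
force: [0.1, 0.4, -2.2]
opening: 0.915
6.8167 [0.4662 0.0869 0.1445] yang -77.96 tilt [-0.0015  0.     -1.    ] [-0.7  0.2 -1.2] 79.45589635543608
6.8667 [0.4663 0.0868 0.1447] yang -77.99 tilt [-0.0012  0.     -1.    ] [-1.  -0.3 -1. ] 79.89142385839156
6.9167 [0.4665 0.0868 0.1448] yang -78.01 tilt [-8.e-04  0.e+00 -1.e+00] [-0.1  1.  -1.5] 79.46950070767082
```

View pics/w7.png

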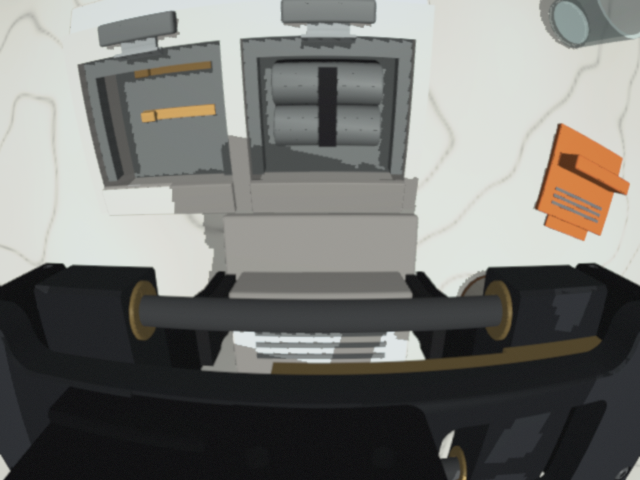

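View pics/s7.png

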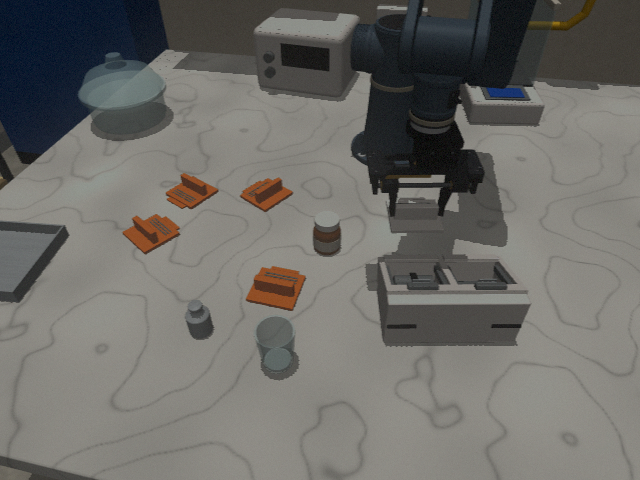

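View pics/t7.png

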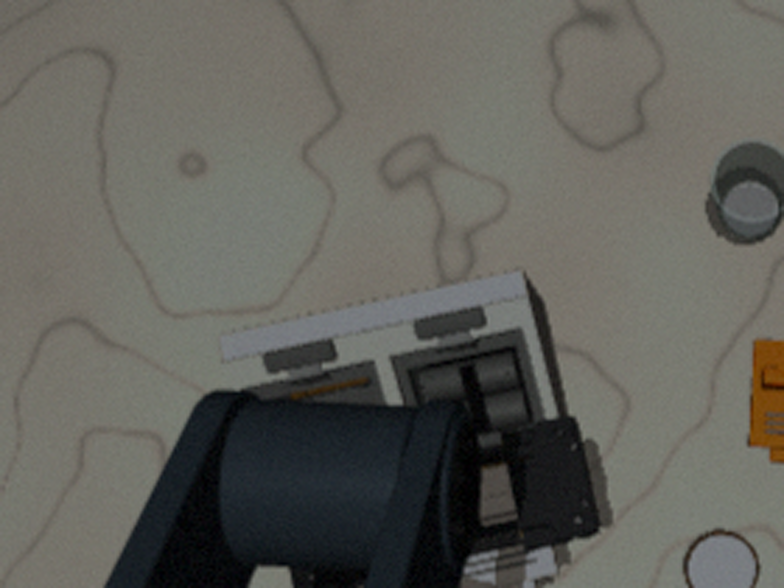

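Run:
```python
import cv2
i=cv2.imread("pics/w7_full.png")[0:225,60:450];i=cv2.convertScaleAbs(i,alpha=0.9)
cv2.imwrite("pics/w7z.png",cv2.resize(i,None,fx=2.05,fy=2.6,interpolation=cv2.INTER_CUBIC))
```

```text
(no output)
```

View pics/w7z.png

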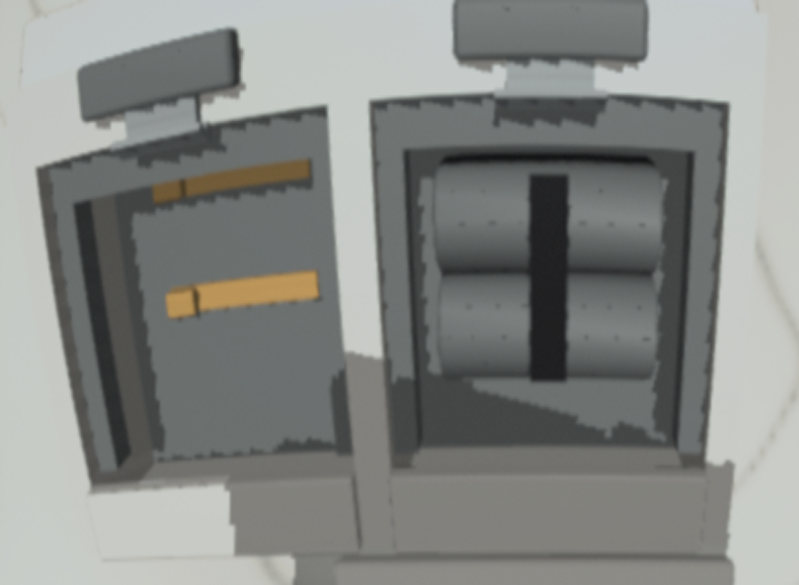

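Run:
```python
from h import *
d=np.load("pics/w7.npz");K=d["K"];cam=(K[0,0],K[0,2],K[1,2])
u=np.array([[370,102],[728,104],[707,468],[392,474],[38,168],[326,107],[355,472],[90,490]])/[2.05,2.6]+[60,0]
C=[deck(.093,.051),deck(.093,-.051),deck(0,-.051,.005),deck(0,.051,.005)]
C=C+[c+[0,.114,0] for c in C]
for sl in(slice(0,4),slice(0,8)):
  for dz in(0,1):
    f=lambda v:(proj(place(C,*v[:3])+[0,0,v[3]*dz],cam,d["pose"],True)-u)[sl].ravel()
    r=least_squares(f,[.55,.1,.2,0]);print(r.x.round(4),np.degrees(r.x[2]),r.fun.round(1))
ct=deck(.0885,0,0); print(proj(place([deck(.0885,.015),deck(.0885,-.015)],*r.x[:3]),cam,d["pose"],True)*[2.05,2.6]-[123,0])
u2=np.array([[495,97],[605,97]])/[2.05,2.6]+[60,0]
from rig import bot
s=bot.read_state();print(s["position"])
```

```text
[0.5612 0.1023 0.2196 0.    ] 12.582384924587656 [-0.5 -0.9  0.4 -1.9  0.9  2.1 -0.7  0.8]
[ 0.5615  0.1023  0.2196 -0.0031] 12.579674920886516 [ 0.7 -0.  -0.8 -1.  -0.   1.2  0.2 -0.1]
[0.5614 0.1023 0.218  0.    ] 12.488967238698372 [-0.2 -1.4  0.6 -2.   0.9  2.  -0.8  0.4 -0.6 -0.2  1.3 -1.5 -0.4  1.7
 -1.6  1.6]
[ 0.5616  0.1027  0.2183 -0.0024] 12.505485469198515 [-0.  -0.6 -1.  -1.4 -0.4  1.2 -0.6 -0.3  0.9  0.1  1.8 -0.7 -0.2  1.
 -0.3  0.9]
[[495.36420235 108.38834413]
 [602.36026436 108.37948455]]
[0.46650757 0.08677636 0.14477244]
```

Run:
```python
from h import *
v=(.560,.102,.2138)
c,s=np.cos(v[2]),np.sin(v[2])
def loc(p): d=p-[v[0],v[1],0];return np.c_[c*d[:,0]+s*d[:,1],-s*d[:,0]+c*d[:,1],d[:,2]]
u=np.array([[735,445],[705,455],[185,565],[425,512],[632,68]])/5.4+[130,145]
for z in(0,.07): print(loc(ray(u,'top',z=z)).round(4))
d=np.load("pics/w7.npz");K=d["K"];cam=(K[0,0],K[0,2],K[1,2])
u=np.array([[102,557],[235,556],[395,552]])/[2.05,2.6]+[60,0]
print(loc(ray(u,cam,d["pose"],.07,True)).round(4))
```

```text
[[-0.0671 -0.0593  0.    ]
 [-0.0685 -0.0457  0.    ]
 [-0.0662  0.1834  0.    ]
 [-0.0663  0.0778  0.    ]
 [ 0.1047 -0.0502  0.    ]]
[[-0.0738 -0.0661  0.07  ]
 [-0.0752 -0.0534  0.07  ]
 [-0.073   0.1599  0.07  ]
 [-0.0731  0.0615  0.07  ]
 [ 0.086  -0.0576  0.07  ]]
[[-0.0705  0.1662  0.07  ]
 [-0.0717  0.1099  0.07  ]
 [-0.0716  0.0518  0.07  ]]
```

```bash
python3 -m inch '{"dp":[[14,2.5,0],[20,2.5,0],[15,0,0],[7,0,0],[3,0,0],[0,0,0]],"yaw":[-0.3,0,0,0,0,0]}'; python3 snap.py wrist w8
```

```text
time_s: 7.42
position: [0.4676, 0.0821, 0.0856]
tcp_rot: [[-0.001, 0.213, -0.977], [0.0, -0.977, -0.213], [-1.0, -0.0, 0.001]]
force: [0.5, 0.4, -1.3]
opening: 0.921
7.4667 [0.4681 0.0821 0.0862] yang -77.73 tilt [ 1.e-04  0.e+00 -1.e+00] [ 0.4 -0.7 -0.5] 79.97414289389675
```

View pics/w8.png

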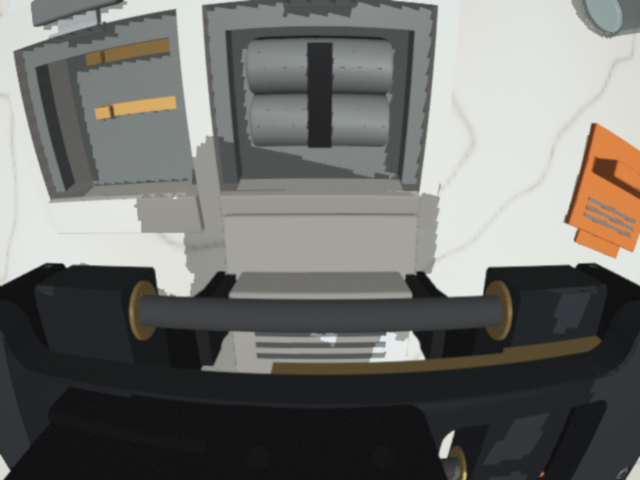

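```bash
python3 -m inch '{"dp":[[2.2,0,1],[2.2,0,1],[2.2,0,1],[2.2,0,1],[2.2,0,1],[0,0,0]],"yaw":[0,0,0,0,0,0]}'; python3 snap.py wrist w9
```

```text
time_s: 7.97
position: [0.4629, 0.081, 0.0758]
tcp_rot: [[0.001, 0.213, -0.977], [-0.0, -0.977, -0.213], [-1.0, 0.001, -0.001]]
force: [-1.2, -1.0, 5.0]
opening: 0.92
8.0167 [0.463  0.081  0.0758] yang -77.7 tilt [ 8.e-04 -4.e-04 -1.e+00] [-1.8 -1.   4.5] 79.62896857185966
```

View pics/w9.png

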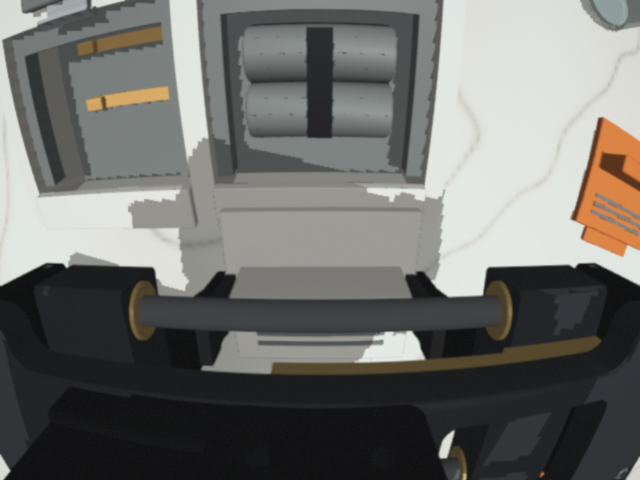

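```bash
python3 -m inch '{"dp":[[2.2,0,1],[2.2,0,1],[2.2,0,1],[2.2,0,1],[2.2,0,1],[0,0,0]],"yaw":[0,0,0,0,0,0]}'; python3 snap.py wrist w10;python3 snap.py scene s10 350,150,500,270 5
```

```text
time_s: 8.52
position: [0.4585, 0.08, 0.0647]
tcp_rot: [[0.002, 0.213, -0.977], [-0.0, -0.977, -0.213], [-1.0, 0.001, -0.002]]
force: [-0.6, -0.6, 5.2]
opening: 0.918
8.5667 [0.4585 0.08   0.0648] yang -77.71 tilt [ 1.6e-03 -2.0e-04 -1.0e+00] [-1.9 -0.3  5.6] 79.72890412427815
8.6167 [0.4585 0.08   0.0648] yang -77.71 tilt [ 1.5e-03 -3.0e-04 -1.0e+00] [-1.6  0.4  4.1] 79.74122503562906
```

View pics/w10.png

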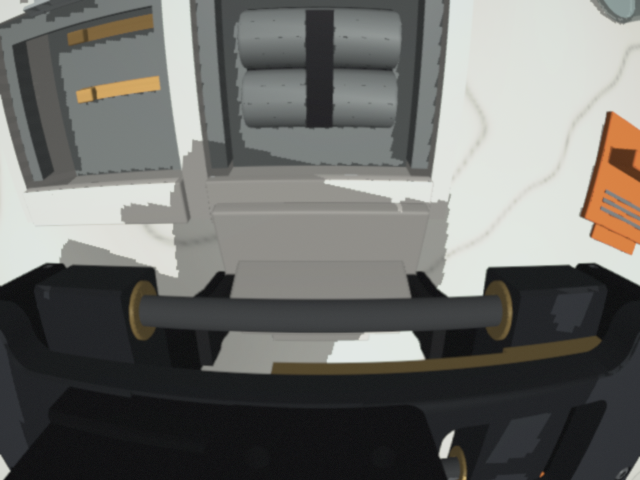

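View pics/s10.png

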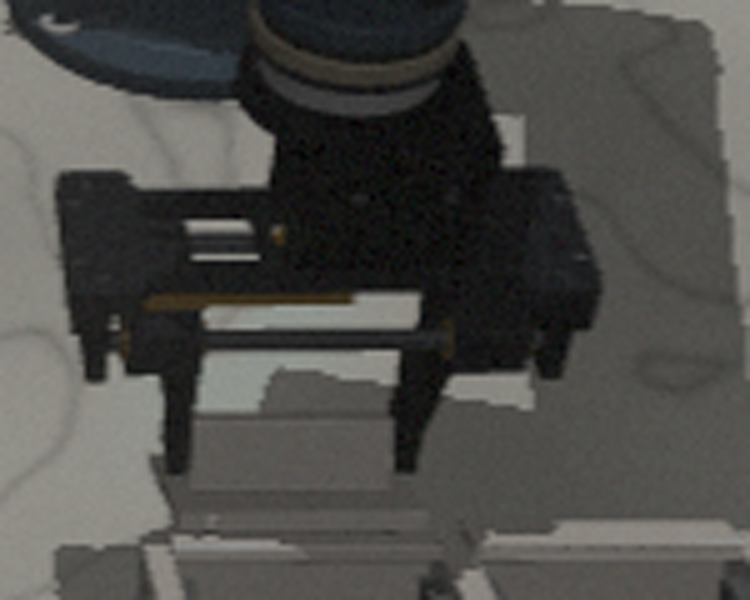

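```bash
cat > tilt.py <<'E'
from h import *
# cover points in tool frame: tool x down, -tool z = cover x direction; tool y = -cover y
def pts(th,px,ph,L):
    # px: forward offset of grip axis from TCP; ph: height of (x=0 ridge axis, underside) above... cover rotated about underside point under ridge
    out=[]
    for x,y,z in L:
        fx=px+x*np.cos(th)-z*np.sin(th); up=ph+x*np.sin(th)+z*np.cos(th)
        out.append([-up,-y,-fx])
    return np.array(out)
L=np.array([[35,48,8],[35,-48,8],[7,40,38],[7,-40,38]])
Tc=np.array([-175.4,-.1,-67.1]);Rc=np.array([[0,-.248,.969],[1,0,0],[0,.969,.248]])
def pj(P,dz=0):
    q=(P-Tc-[dz,0,0])@Rc;r=np.hypot(q[:,0],q[:,1]);k=371.648*np.arctan2(r,q[:,2])/r
    return np.c_[320.2+k*q[:,0],240.73+k*q[:,1]]
def fit(u,dz=-5):
    r=least_squares(lambda v:(pj(pts(v[0],v[1],v[2],L),dz)-u).ravel(),[.2,0,-7]);return np.degrees(r.x[0]),r.x[1:],r.fun.round(1)
if __name__=="__main__":
    u8=np.array([[224,215],[418,215],[240,273],[405,273]])
    for dz in(0,-5,-10): print(dz,(pj(pts(0,0,-7,L),dz)-u8).round(1).tolist(), fit(u8,dz))
    u10=np.array([[215,212],[430,213],[237,262],[404,262]])
    for dz in(0,-5,-10): print(dz,fit(u10,dz))
E
python3 tilt.py;python3 - <<'E'
import cv2
i=cv2.imread("pics/w10_full.png")[190:345,190:450]
cv2.imwrite("pics/w10z.png",cv2.resize(i,None,fx=3,fy=3,interpolation=cv2.INTER_CUBIC))
i=cv2.imread("pics/w8_full.png")[190:345,190:450]
cv2.imwrite("pics/w8z.png",cv2.resize(i,None,fx=3,fy=3,interpolation=cv2.INTER_CUBIC))
E
```

```text
0 [[-1.9, 0.9], [0.7, 0.9], [-12.9, 20.1], [8.8, 20.1]] (np.float64(-10.473521305607141), array([ -2.74976999, -17.60449884]), array([ 6.4, -1.6, -7.6, -1.6, -7.3,  1.5,  3.1,  1.5]))
-5 [[0.6, -1.0], [-1.8, -1.0], [-10.3, 15.8], [6.1, 15.8]] (np.float64(-10.473349750297764), array([ -2.74971648, -12.60458738]), array([ 6.4, -1.6, -7.6, -1.6, -7.3,  1.5,  3.1,  1.5]))
-10 [[3.0, -2.7], [-4.2, -2.7], [-7.8, 11.7], [3.6, 11.7]] (np.float64(-10.473364220139233), array([-2.74972068, -7.60457904]), array([ 6.4, -1.6, -7.6, -1.6, -7.3,  1.5,  3.1,  1.5]))
0 (np.float64(-18.382467769146277), array([ 0.3911857 , -5.81739897]), array([ 12. ,  -2. , -16.3,  -3. , -10.5,   2.3,  10.3,   2.3]))
-5 (np.float64(-18.382596880751645), array([ 0.39115192, -0.8173279 ]), array([ 12. ,  -2. , -16.3,  -3. , -10.5,   2.3,  10.3,   2.3]))
-10 (np.float64(-18.382454752903385), array([0.39118529, 4.18259795]), array([ 12. ,  -2. , -16.3,  -3. , -10.5,   2.3,  10.3,   2.3]))
```

View pics/w10z.png

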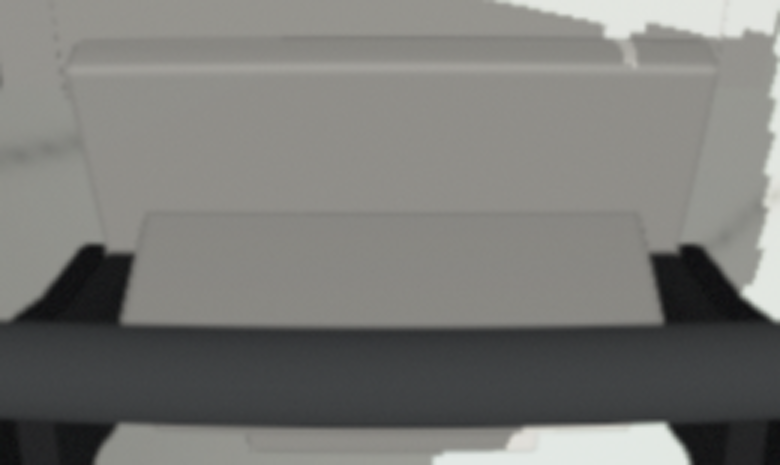

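View pics/w8z.png

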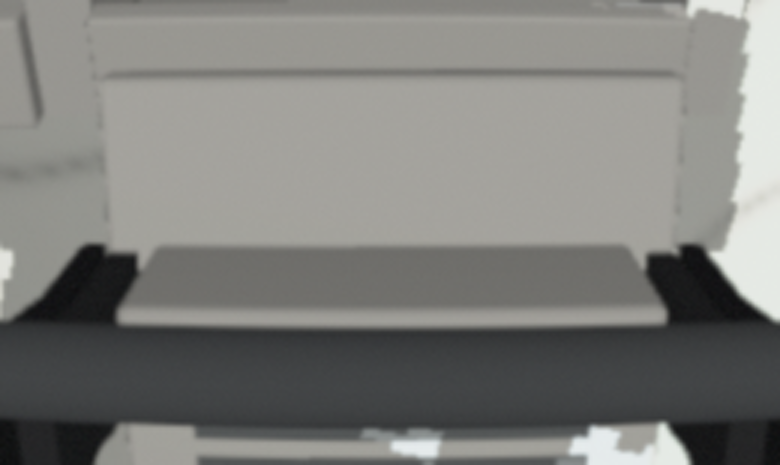

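Run:
```python
import tilt; from tilt import *
tilt.L=np.array([[35,48,8],[35,-48,8],[7,40,8],[7,-40,8],[7,40,38],[7,-40,38]])
u8=np.array([[103,75],[682,75],[155,246],[630,246],[118,312],[667,312]])/3+190
print((pj(pts(0,0,-7,tilt.L),0)-u8).round(1).tolist(),fit(u8,0))
tilt.L=np.array([[35,48,8],[35,-48,8],[7,40,8],[7,-40,8],[35,48,0],[35,-48,0]])
u=np.array([[68,68],[717,68],[148,213],[637,213],[78,38],[707,38]])/3+190
print(fit(u,0))
```

```text
[[-2.2, 0.9], [1.4, 0.9], [-0.7, -1.5], [-0.2, -1.5], [-2.3, -0.9], [1.4, -0.9]] (np.float64(0.47559951401213757), array([-0.69479576, -8.9544716 ]), array([-1.3,  1.8,  0.4,  1.8,  0.1, -1.3, -1. , -1.3, -1.1, -0.4,  0.2,
       -0.4]))
(np.float64(23.7673206927416), array([10.71259694, -3.85892052]), array([-0.5,  0.1, -0.3,  0.1, -1.4, -0.4,  0.6, -0.4,  0.2,  0.4, -1. ,
        0.4]))
```

```bash
python3 -m inch '{"dp":[[2.2,0,1.2],[2.2,0,1.2],[2.2,0,1.2],[2.2,0,1.2],[0,0,0]],"yaw":[0,0,0,0,0]}'; python3 snap.py wrist w11 190,190,450,345 3
```

```text
time_s: 9.03
position: [0.4536, 0.0791, 0.0556]
tcp_rot: [[0.001, 0.213, -0.977], [-0.0, -0.977, -0.213], [-1.0, 0.0, -0.001]]
force: [-0.5, -0.1, 3.4]
opening: 0.92
9.0833 [0.4535 0.079  0.0556] yang -77.73 tilt [ 7.e-04 -1.e-04 -1.e+00] [-0.6 -1.6  3.2] 79.51045535570687
```

View pics/w11.png

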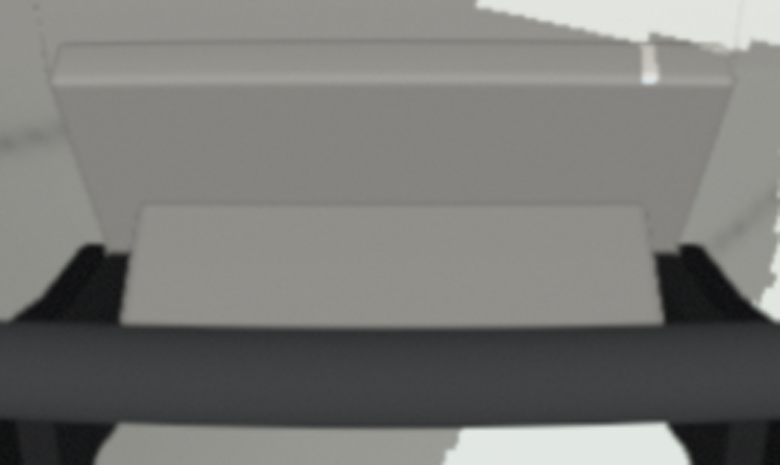

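Run:
```python
import tilt; from tilt import *
tilt.L=np.array([[35,48,8],[35,-48,8],[7,40,8],[7,-40,8],[35,48,0],[35,-48,0]])
u=np.array([[52,83],[733,83],[138,206],[644,206],[62,43],[722,43]])/3+190
th,p,f=fit(u,0);print(th,p,f)
t=np.radians(th);P=lambda x,z:(p[0]+x*np.cos(t)-z*np.sin(t),p[1]+x*np.sin(t)+z*np.cos(t))
print("fwd,up rel TCP: lip bottom",P(-67,0),"lip top",P(-67,4),"root top",P(-55,4),"plate corner top",P(-55,8),"top end",P(35,8),P(35,0))
```

```text
34.95116366208239 [14.82223223 -0.70827509] [-0.5 -0.1 -0.3 -0.1  0.1 -0.   0.1 -0.  -0.1  0.1 -0.4  0.1]
fwd,up rel TCP: lip bottom (np.float64(-40.09369047014036), np.float64(-39.09110242223338)) lip top (np.float64(-42.385202549459436), np.float64(-35.81253987283238)) root top (np.float64(-32.54951490125644), np.float64(-28.938003634875155)) plate corner top (np.float64(-34.84102698057551), np.float64(-25.659441085474157)) top end (np.float64(38.926630380946946), np.float64(25.899580699205018)) (np.float64(43.50965453958509), np.float64(19.34245560040302))
```

```bash
python3 -m inch '{"dp":[[-12,0,0],[-25,0,0],[-28,0,0],[-18,0,-8],[-6,0,-18],[0,0,-25],[0,0,-25],[0,0,-22],[0,0,-14],[0,0,-6],[0,0,0],[0,0,0],[0,0,0]],"yaw":[0,0,0,0,0,0,0,0,0,0,0,0,0]}'; python3 snap.py wrist w12; python3 snap.py scene s12 330,130,530,300 4
```

```text
time_s: 10.17
position: [0.5668, 0.1041, 0.1437]
tcp_rot: [[-0.003, 0.213, -0.977], [0.0, -0.977, -0.213], [-1.0, -0.001, 0.003]]
force: [-0.2, -0.3, -1.7]
opening: 0.917
10.2167 [0.567  0.104  0.1439] yang -77.74 tilt [-0.0023  0.     -1.    ] [-0.  -0.1 -1.8] 79.57581156621951
10.2667 [0.5673 0.104  0.1441] yang -77.73 tilt [-0.0017 -0.     -1.    ] [-0.3  0.3 -1.4] 79.74869737377756
```

View pics/w12.png

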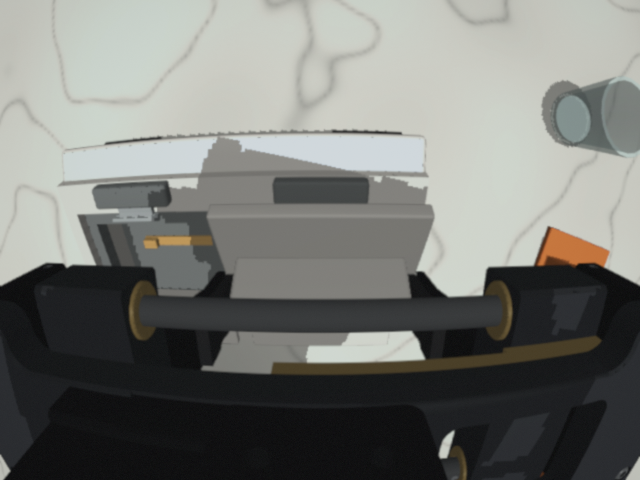

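View pics/s12.png

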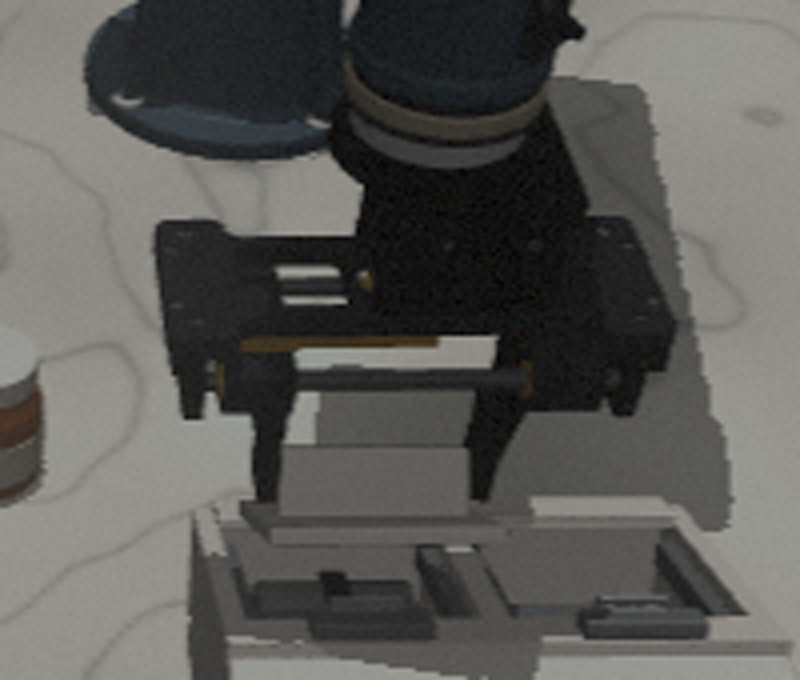

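```bash
python3 -m inch '{"dp":[[8,0,0],[10,0,0],[8,0,0],[3.5,0,0],[0,0,0]],"yaw":[0,0,0,0,0]}'; python3 snap.py wrist w13; python3 snap.py scene s13 330,130,530,300 4
```

```text
time_s: 10.68
position: [0.5674, 0.1041, 0.113]
tcp_rot: [[-0.004, 0.212, -0.977], [0.0, -0.977, -0.212], [-1.0, -0.001, 0.004]]
force: [0.5, -0.6, -1.8]
opening: 0.913
10.7333 [0.568  0.1041 0.1137] yang -77.73 tilt [-0.0021  0.     -1.    ] [-0.3 -0.1 -1.2] 79.61742881315436
10.7833 [0.5685 0.1041 0.1143] yang -77.73 tilt [-8.e-04  0.e+00 -1.e+00] [-0.4  0.8 -1.6] 79.83201885859772
```

View pics/w13.png

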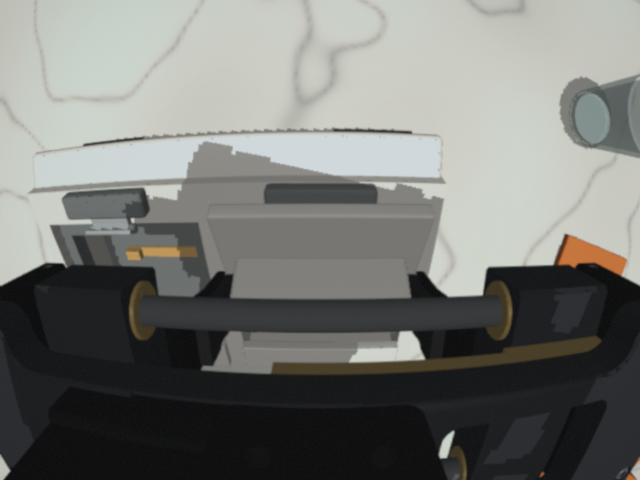

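View pics/s13.png

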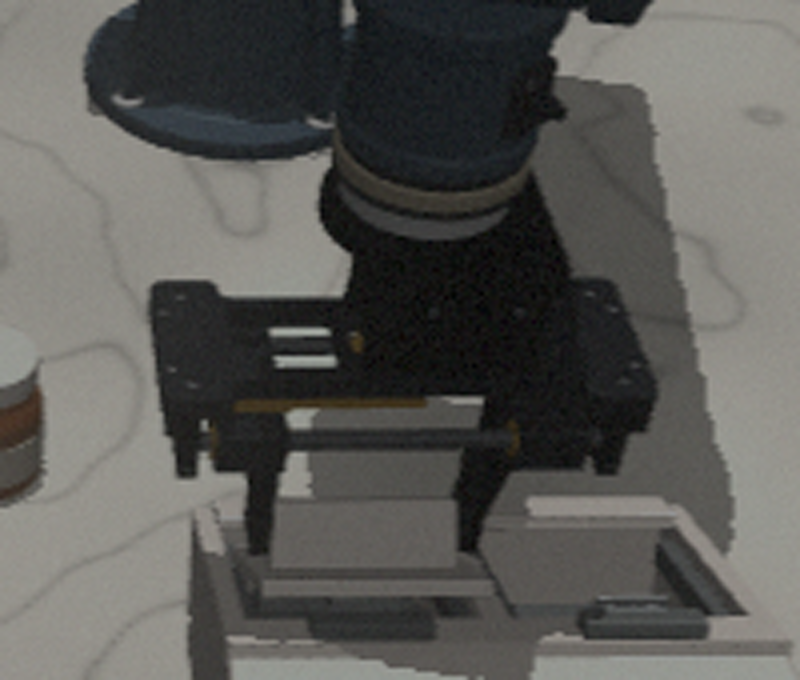

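```bash
python3 -m inch '{"dp":[[1.5,0,2.1],[2.9,0,4.1],[2.9,0,4.1],[0,0,0]],"yaw":[0,0,0,0]}';python3 -m inch '{"dp":[[2.2,0,3],[2.2,0,3],[0,0,0]],"yaw":[0,0,0]}';  python3 snap.py wrist w14 150,250,470,380 2.5; python3 snap.py scene s14 330,130,530,300 4
```

```text
time_s: 11.12
position: [0.5566, 0.1019, 0.1068]
tcp_rot: [[-0.003, 0.213, -0.977], [0.0, -0.977, -0.213], [-1.0, -0.001, 0.003]]
force: [-1.0, -0.1, -1.5]
opening: 0.912
time_s: 11.37
position: [0.553, 0.1005, 0.1038]
tcp_rot: [[0.001, 0.213, -0.977], [-0.0, -0.977, -0.213], [-1.0, 0.001, -0.001]]
force: [0.5, 0.3, 3.7]
opening: 0.915
11.4167 [0.553  0.1005 0.1038] yang -77.72 tilt [ 1.2e-03 -3.0e-04 -1.0e+00] [-0.7  0.1  3.7] 79.59864675482436
11.4667 [0.5531 0.1005 0.1038] yang -77.72 tilt [ 1.1e-03 -3.0e-04 -1.0e+00] [-0.3 -0.7  4. ] 79.54287759117926
```

View pics/w14.png

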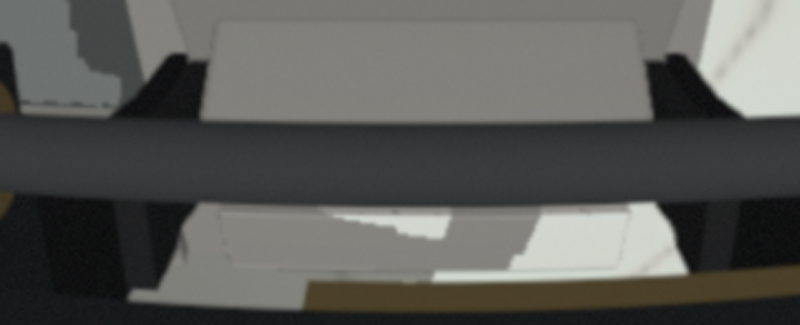

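View pics/s14.png

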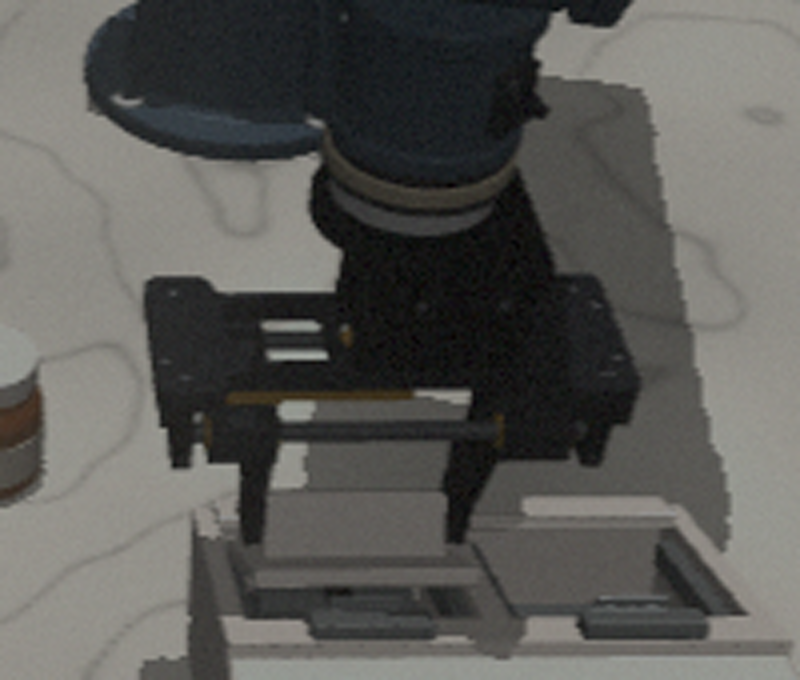

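Run:
```python
import cv2,numpy as np
i=cv2.imread("pics/w14_full.png")[325:372,195:435].astype(float)
i=np.clip((i-60)*1.5,0,255).astype(np.uint8)
cv2.imwrite("pics/w14z.png",cv2.resize(i,None,fx=3.3,fy=8,interpolation=cv2.INTER_CUBIC))
```

```text
(no output)
```

View pics/w14z.png

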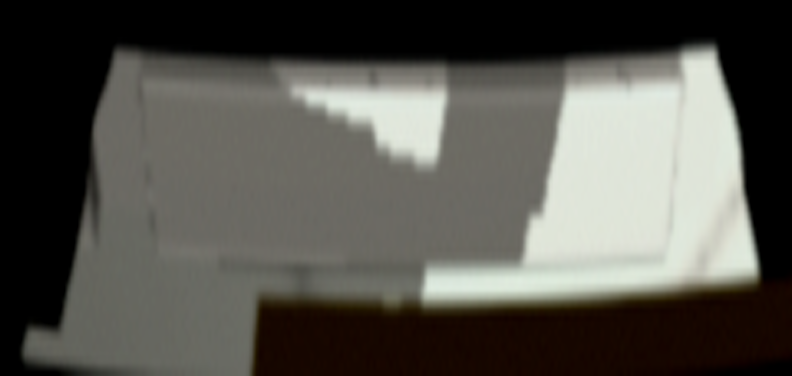

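Run:
```python
import cv2
i=cv2.imread("pics/w14_full.png")[150:345,190:450]
cv2.imwrite("pics/w14y.png",cv2.resize(i,None,fx=3,fy=3,interpolation=cv2.INTER_CUBIC))
```

```text
(no output)
```

View pics/w14y.png

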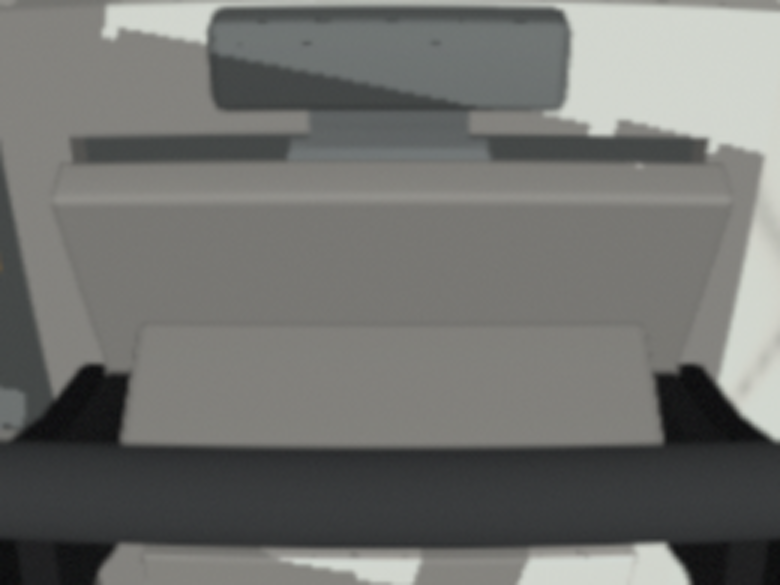

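```bash
python3 -m inch '{"dp":[[0.3,0,1.5],[0.5,0,1.5],[0,0,0]],"yaw":[0,0,0]}';python3 -m inch '{"dp":[[0.5,0,1.5],[0.5,0,1.5],[0,0,0]],"yaw":[0,0,0]}';  python3 snap.py wrist w15 190,150,450,345 3
```

```text
time_s: 11.72
position: [0.551, 0.1, 0.1031]
tcp_rot: [[0.003, 0.213, -0.977], [-0.0, -0.977, -0.213], [-1.0, 0.001, -0.003]]
force: [0.2, -0.8, 5.8]
opening: 0.912
time_s: 11.97
position: [0.5478, 0.0994, 0.1019]
tcp_rot: [[0.002, 0.213, -0.977], [-0.0, -0.977, -0.213], [-1.0, 0.001, -0.002]]
force: [0.1, 0.6, 4.6]
opening: 0.914
12.0167 [0.5478 0.0994 0.1019] yang -77.73 tilt [ 0.0022  0.     -1.    ] [ 1.8 -0.3  5.3] 79.56394187977818
```

View pics/w15.png

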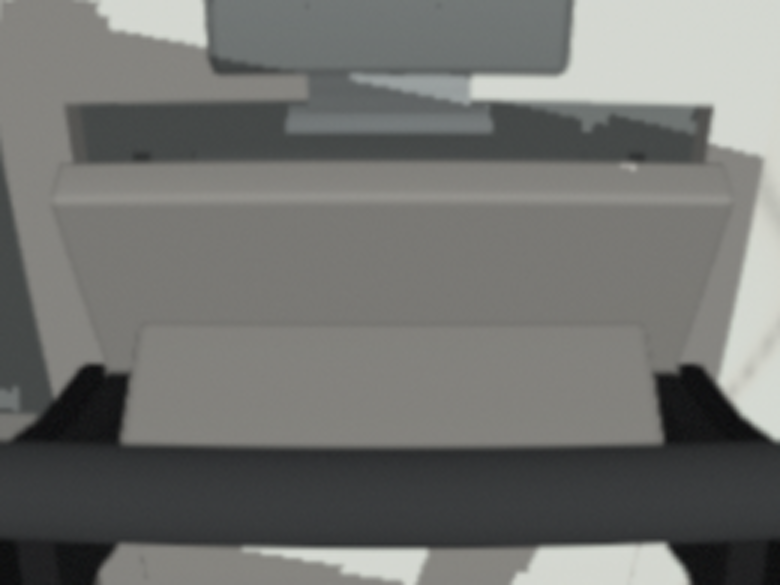

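```bash
python3 -m inch '{"dp":[[0.5,0,1.5],[0.5,0,1.5],[0,0,0]],"yaw":[0,0,0]}';python3 -m inch '{"dp":[[0.4,0,1.5],[0.4,0,1.5],[0,0,0]],"yaw":[0,0,0]}';  python3 snap.py wrist w16 190,150,450,345 3
```

```text
time_s: 12.27
position: [0.5445, 0.0987, 0.1007]
tcp_rot: [[0.001, 0.213, -0.977], [-0.0, -0.977, -0.213], [-1.0, 0.0, -0.001]]
force: [0.2, 0.0, 4.2]
opening: 0.919
time_s: 12.52
position: [0.5436, 0.0985, 0.1005]
tcp_rot: [[0.006, 0.212, -0.977], [0.001, -0.977, -0.212], [-1.0, 0.0, -0.006]]
force: [2.7, 1.9, 6.7]
opening: 0.918
12.5667 [0.5436 0.0985 0.1005] yang -77.78 tilt [ 5.8e-03  8.0e-04 -1.0e+00] [2.9 1.6 5.6] 79.61007639506201
```

View pics/w16.png

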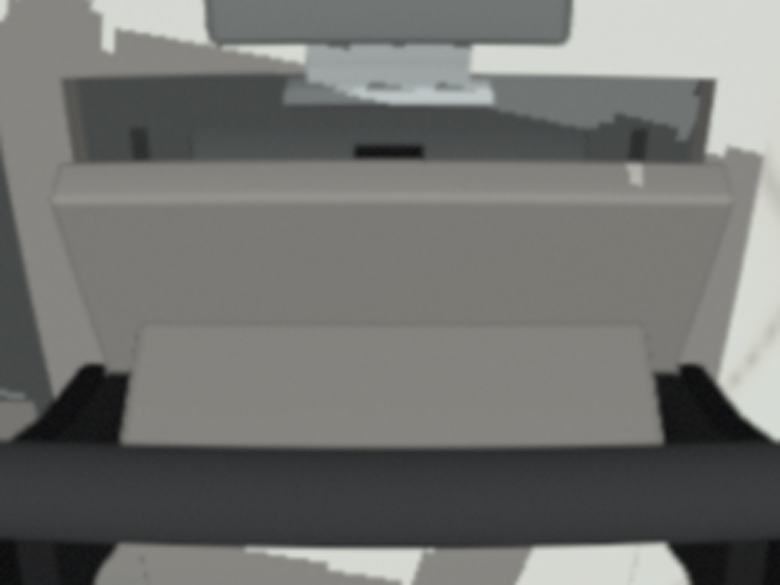

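```bash
python3 -m inch '{"dp":[[1.5,0,-1.9],[1.5,0,-1.9],[0,0,0]],"yaw":[0,0,0]}'; python3 -m inch '{"dp":[[1.6,0,-2],[1.6,0,-2],[0,0,0]],"yaw":[0,0,0]}';  python3 snap.py wrist w17 190,150,450,345 3
```

```text
time_s: 12.82
position: [0.5473, 0.0992, 0.0977]
tcp_rot: [[0.005, 0.212, -0.977], [0.0, -0.977, -0.212], [-1.0, 0.001, -0.005]]
force: [1.0, 0.4, 9.1]
opening: 0.915
time_s: 13.07
position: [0.5503, 0.0999, 0.0946]
tcp_rot: [[0.003, 0.212, -0.977], [0.0, -0.977, -0.212], [-1.0, 0.001, -0.003]]
force: [0.7, -0.5, 10.8]
opening: 0.918
13.1167 [0.5503 0.0999 0.0946] yang -77.73 tilt [ 3.5e-03  1.0e-04 -1.0e+00] [-0.   0.8  9.9] 79.42732000383927
```

View pics/w17.png

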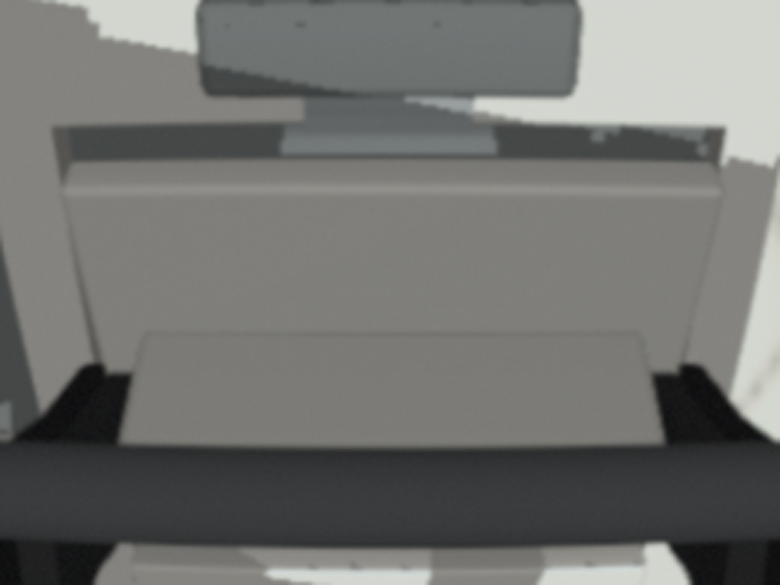

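```bash
cat > f2.py <<'E'
import tilt,sys,json; from tilt import *
tilt.L=np.array([[35,48,8],[35,-48,8],[7,40,8],[7,-40,8],[35,48,0],[35,-48,0]])
u=np.array(json.loads(sys.argv[1]))/3+[190,150]
tx,tz=map(float,sys.argv[2].split(','))  # TCP local x, z mm
th,p,f=fit(u,0);print(th,p,f)
t=np.radians(th);a=np.radians(20)
for n_,x,z in(("liptop",-67,4),("root",-55,4),("low",-55,0),("corner",-55,8),("top",35,8)):
    X=tx+p[0]+x*np.cos(t)-z*np.sin(t)+49.7;Z=tz+p[1]+2+x*np.sin(t)+z*np.cos(t)-74.9
    print(n_,"s,h",round(X*np.cos(a)+Z*np.sin(a),1),round(-X*np.sin(a)+Z*np.cos(a),1))
E
python3 - <<'E'
import numpy as np
c,s=np.cos(.2183),np.sin(.2183)
for p in[(.5436,.0985),(.5503,.0999)]:
    d=np.array(p)-[.5615,.1026];print(c*d[0]+s*d[1],-s*d[0]+c*d[1])
E
python3 f2.py '[[53,203],[731,203],[140,325],[644,325],[62,163],[723,163]]' -18.3,100.5
python3 f2.py '[[64,190],[722,190],[146,332],[640,332],[74,160],[714,160]]' -11.5,94.6
```

```text
-0.01836311798496514 -0.00012608675684133794
-0.011518930492365157 -0.00021033381102411684
35.387232159341366 [14.93841349 -1.21104477] [-0.7 -0.   0.2 -0.  -0.4 -0.1 -0.1 -0.1  0.1  0.1 -0.9  0.1]
liptop s,h -13.1 -5.0
root s,h -1.5 -1.8
low s,h -0.5 -5.6
corner s,h -2.6 2.1
top s,h 84.2 25.9
26.150902452855426 [11.66607724 -2.47533533] [-0.8  0.3 -0.4  0.3 -1.5 -0.2  0.3 -0.2 -0.1 -0.1 -1.7 -0.1]
liptop s,h -13.6 -2.2
root s,h -1.7 -0.9
low s,h -1.2 -4.9
corner s,h -2.1 3.1
top s,h 87.4 12.7
```

```bash
python3 -m inch '{"dp":[[1.6,0,-1.7],[1.6,0,-1.6],[0,0,0]],"yaw":[0,0,0]}'; python3 -m inch '{"dp":[[1.6,0,-1.2],[1.6,0,-1],[0,0,0]],"yaw":[0,0,0]}';  python3 snap.py wrist w18 190,150,450,345 3
```

```text
time_s: 13.37
position: [0.5534, 0.1005, 0.0913]
tcp_rot: [[0.003, 0.213, -0.977], [0.0, -0.977, -0.213], [-1.0, 0.001, -0.003]]
force: [0.8, 0.2, 10.3]
opening: 0.914
time_s: 13.62
position: [0.5561, 0.1011, 0.0881]
tcp_rot: [[0.004, 0.212, -0.977], [0.0, -0.977, -0.212], [-1.0, 0.001, -0.004]]
force: [1.8, 1.4, 10.3]
opening: 0.918
13.6667 [0.5562 0.1011 0.0881] yang -77.74 tilt [ 4.6e-03  3.0e-04 -1.0e+00] [1.8 0.8 9.6] 79.79240630451558
```

View pics/w18.png

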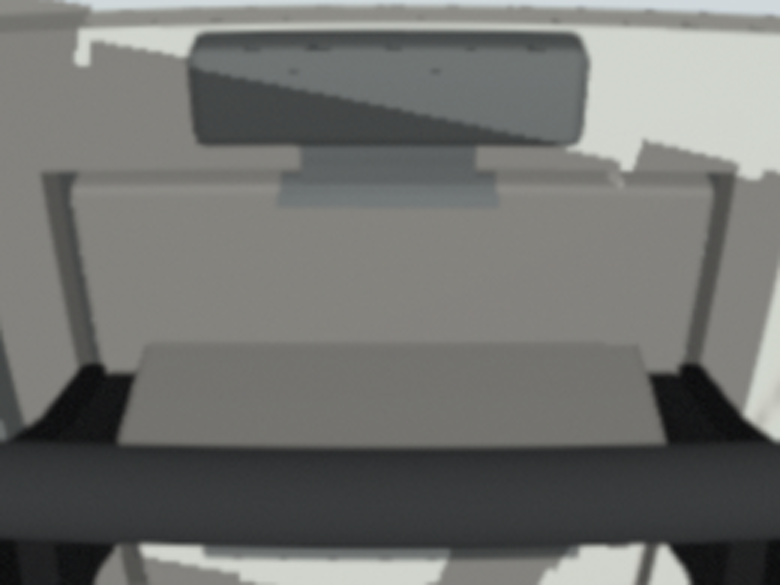

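```bash
sed -i 's/^th,p,f=fit/tilt.L=tilt.L[:len(u)]\nth,p,f=fit/' f2.py; python3 f2.py '[[72,190],[718,190],[148,344],[638,344]]' -5.4,88.1; python3 snap.py scene s18 350,150,530,300 4.4
```

```text
18.23357430359493 [ 8.06623456 -2.69334623] [-0.7  0.3 -1.8  0.3 -1.6 -0.3  0.4 -0.3]
liptop s,h -13.4 -0.1
root s,h -1.4 -0.5
low s,h -1.5 -4.5
corner s,h -1.2 3.5
top s,h 88.7 0.8
13.7167 [0.5562 0.1011 0.0881] yang -77.74 tilt [ 4.7e-03  3.0e-04 -1.0e+00] [1.2 0.5 8.6] 79.6385065443022
```

View pics/s18.png

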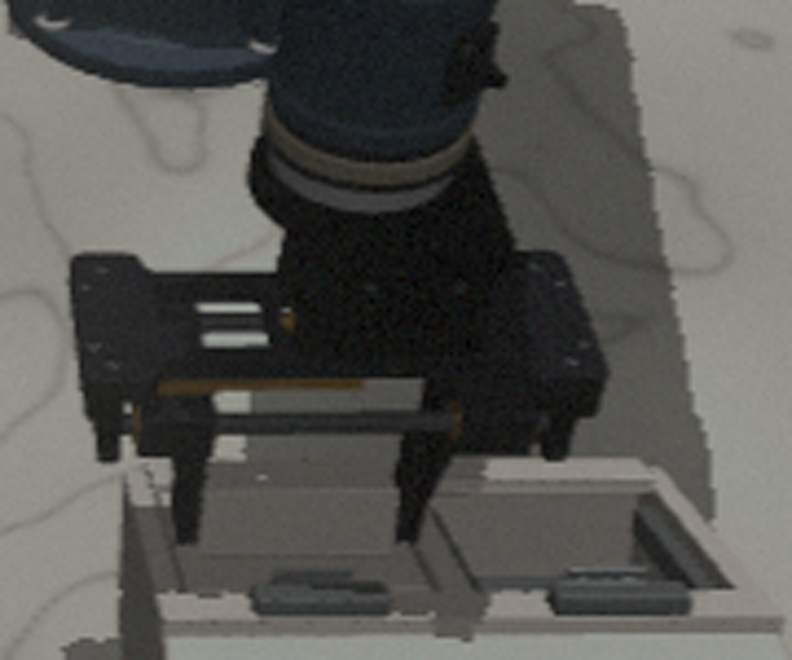

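```bash
python3 -m inch '{"dp":[[1.5,0,-0.5],[1.5,0,-0.5],[1.5,0,-0.5],[0,0,0]],"yaw":[0,0,0,0]}'; python3 -m inch '{"dp":[[1.5,0,-0.5],[1.5,0,-0.5],[1.5,0,-0.5],[0,0,0]],"yaw":[0,0,0,0]}';  python3 snap.py wrist w19 190,150,450,345 3
```

```text
time_s: 14.05
position: [0.5565, 0.1011, 0.0873]
tcp_rot: [[0.003, 0.213, -0.977], [-0.001, -0.977, -0.213], [-1.0, 0.001, -0.003]]
force: [-7.1, -1.3, 34.2]
opening: 0.916
time_s: 14.38
position: [0.5583, 0.1015, 0.0837]
tcp_rot: [[0.005, 0.213, -0.977], [-0.001, -0.977, -0.213], [-1.0, 0.002, -0.004]]
force: [-8.6, -0.6, 38.9]
opening: 0.915
14.4333 [0.5583 0.1015 0.0837] yang -77.67 tilt [ 4.8e-03 -7.0e-04 -1.0e+00] [-7.5 -1.  38.4] 79.81472899552588
```

View pics/w19.png

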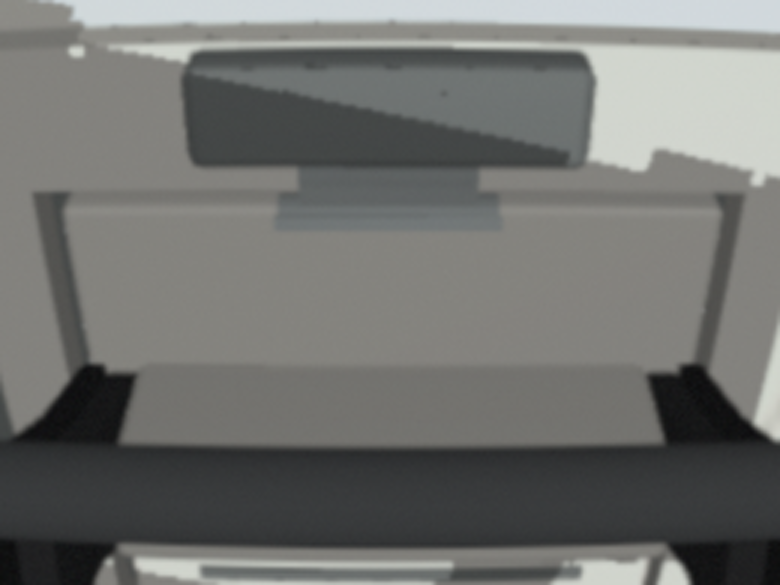

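```bash
python3 -m inch '{"dp":[[-1.5,0,0],[-1.5,0,0],[0,0,0]],"yaw":[0,0,0]}'; python3 -m inch '{"dp":[[0,0,0],[0,0,0],[0,0,0],[0,0,0],[0,0,0]],"yaw":[0,0,0,0,0]}' 87
```

```text
time_s: 14.68
position: [0.5583, 0.1015, 0.0837]
tcp_rot: [[0.004, 0.213, -0.977], [-0.001, -0.977, -0.213], [-1.0, 0.001, -0.004]]
force: [-2.6, -0.7, 20.4]
opening: 0.918
time_s: 15.1
position: [0.5574, 0.1019, 0.0823]
tcp_rot: [[0.002, 0.213, -0.977], [0.0, -0.977, -0.213], [-1.0, 0.0, -0.002]]
force: [-1.9, 0.7, 12.9]
opening: 0.993
```

```bash
python3 -m inch '{"dp":[[-3,0,0],[-5,0,0],[-12,0,0],[-20,0,0],[-25,0,0],[-25,0,0],[-15,0,0],[-5,0,0],[0,0,0]],"yaw":[0,0,0,0,0,0,0,0,0]}';python3 -m inch '{"dp":[[0,0,15],[0,0,30],[0,0,30],[0,0,30],[0,0,15],[0,0,0],[0,0,0]],"yaw":[0,0,0,0,0,0,0]}'; python3 snap.py wrist w20; python3 snap.py scene s20 360,230,540,360 4.4
```

```text
time_s: 15.85
position: [0.5574, 0.1016, 0.1918]
tcp_rot: [[0.002, 0.213, -0.977], [0.0, -0.977, -0.213], [-1.0, 0.0, -0.002]]
force: [-0.2, -0.0, 0.6]
opening: 0.996
time_s: 16.43
position: [0.4387, 0.0761, 0.1899]
tcp_rot: [[-0.002, 0.212, -0.977], [0.0, -0.977, -0.212], [-1.0, -0.001, 0.002]]
force: [-0.0, -0.5, -0.1]
opening: 1.003
16.4833 [0.4402 0.076  0.1902] yang -77.75 tilt [-1.e-04  1.e-04 -1.e+00] [0.3 0.5 0.9] 86.97197240580056
16.5333 [0.441  0.076  0.1904] yang -77.74 tilt [ 7.e-04  1.e-04 -1.e+00] [ 0.4 -0.4 -0.6] 86.52573858200019
```

View pics/w20.png

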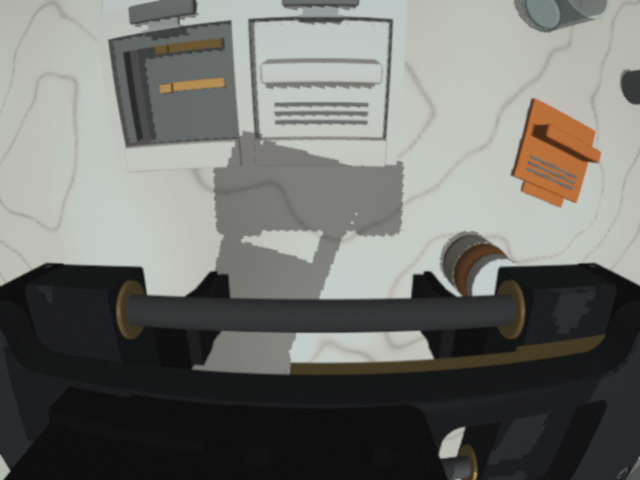

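View pics/s20.png

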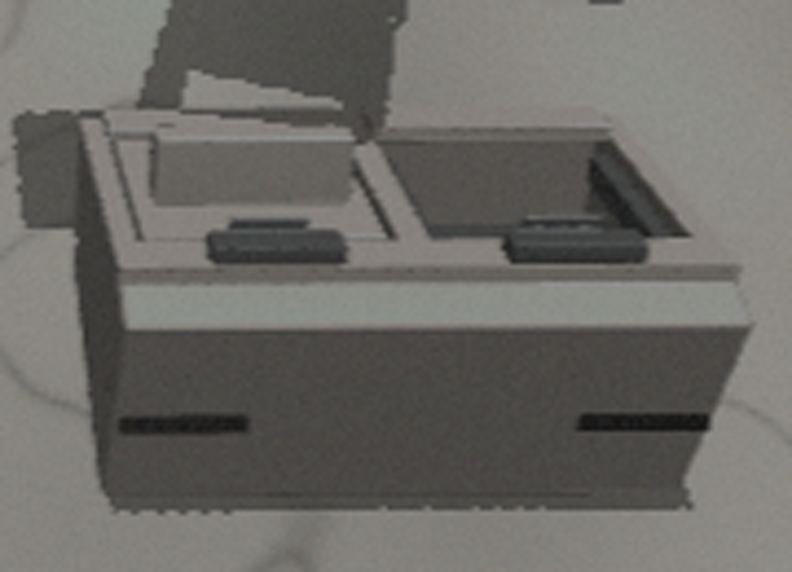

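Run:
```python
import cv2
i=cv2.imread("pics/w20_full.png")[0:180,230:420];i=cv2.convertScaleAbs(i,alpha=1.0,beta=-20)
cv2.imwrite("pics/w20z.png",cv2.resize(i,None,fx=3.3,fy=3.3,interpolation=cv2.INTER_CUBIC))
```

```text
(no output)
```

View pics/w20z.png

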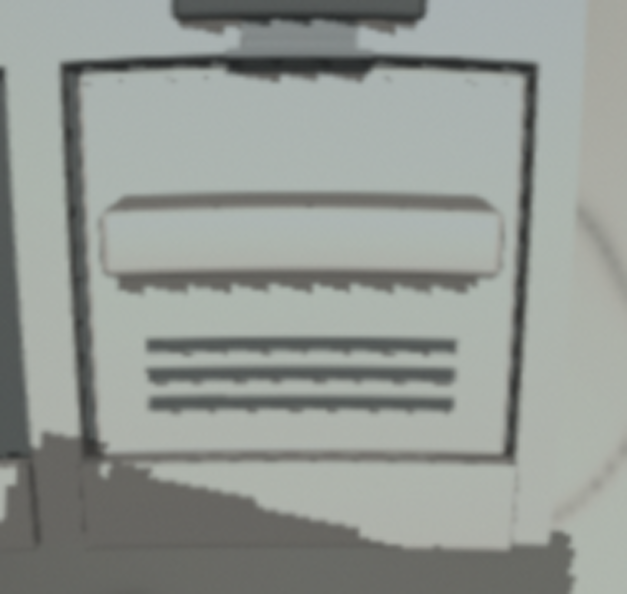

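```bash
python3 - <<'E'
from h import *
d=np.load("pics/w20.npz");K=d["K"];cam=(K[0,0],K[0,2],K[1,2]);T=d["pose"]
f=lambda a:np.array(a)/3.3+[230,0]
uo=f([[62,66],[537,66],[515,460],[92,458]])  # opening
C=[deck(.093,.051),deck(.093,-.051),deck(0,-.051,.005),deck(0,.051,.005)]
r=least_squares(lambda v:(proj(place(C,*v[:3])+[0,0,v[3]],cam,T,True)-uo).ravel(),[.56,.1,.2,0]);v=r.x;print(v.round(4),r.fun.round(1))
uc=f([[80,72],[527,72],[102,210],[502,212],[500,273],[102,273]]) # plate top end, ridge top
L=np.array([[.09,.048,0],[.09,-.048,0],[.062,.04,.030],[.062,-.04,.030],[.048,-.04,.030],[.048,.04,.030]])
def M(w):
    t=w[2];P=[]
    for s,y,h in L: P.append(deck(w[0]+s*np.cos(t)-h*np.sin(t),y+w[3],w[1]+s*np.sin(t)+h*np.cos(t)))
    return place(P,*v[:3])+[0,0,v[3]]
r=least_squares(lambda w:(proj(M(w),cam,T,True)-uc).ravel(),[0,0,0,0]);print("s0,h0 mm",r.x[:2]*1e3,"phi",np.degrees(r.x[2]),"y",r.x[3]*1e3,r.fun.round(1))
E
python3 -m inch '{"dp":[[0,0,0],[0,0,0],[0,0,0],[0,0,0]],"yaw":[0,0,0,0]}'; python3 snap.py scene s21
```

```text
[ 0.5618  0.1019  0.218  -0.0054] [ 1.5  0.1 -0.7 -0.3  0.7 -0.4 -1.5  0.6]
s0,h0 mm [1.51256256 1.0014774 ] phi 0.7713411276502332 y -0.10517577741641312 [-0.1  0.  -1.2 -0.3 -0.3 -0.1  0.6 -1.1  0.2  0.6  0.8  0.9]
time_s: 16.87
position: [0.4402, 0.0762, 0.1907]
tcp_rot: [[0.0, 0.213, -0.977], [0.0, -0.977, -0.213], [-1.0, -0.0, -0.0]]
force: [0.1, -0.2, -0.5]
opening: 1.001
16.9167 [0.44   0.0761 0.1907] yang -77.72 tilt [ 0. -0. -1.] [ 0.3  0.9 -1.2] 87.11763589873074
```

View pics/s21.png

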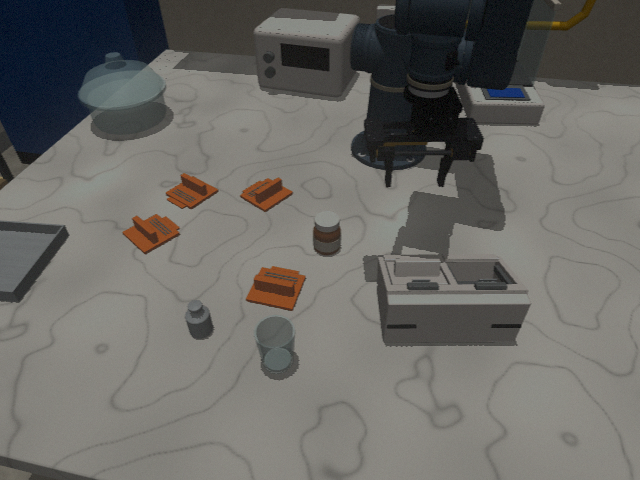

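```bash
python3 -m inch '{"dp":[[0,0,-12],[0,0,-24],[0,0,-30],[0,0,-30],[0,0,-18],[0,0,-7],[0,0,0],[0,0,0]],"yaw":[0,0,0,0,0,0,0,0]}' 0; python3 -m inch '{"dp":[[15,0,0],[18,0,0],[10,0,0],[0,0,0],[0,0,0]],"yaw":[0,0,0,0,0]}'; python3 snap.py wrist w22
```

```text
time_s: 17.58
position: [0.5565, 0.1018, 0.1903]
tcp_rot: [[-0.003, 0.213, -0.977], [-0.0, -0.977, -0.213], [-1.0, -0.0, 0.003]]
force: [-0.5, 0.5, -0.7]
opening: 0.481
time_s: 18.0
position: [0.5566, 0.1017, 0.1476]
tcp_rot: [[-0.002, 0.212, -0.977], [0.0, -0.977, -0.212], [-1.0, -0.0, 0.002]]
force: [-0.5, -0.7, 0.3]
opening: 0.091
18.05 [0.5576 0.1017 0.1482] yang -77.74 tilt [-2.e-04 -0.e+00 -1.e+00] [0.2 0.4 0.7] 4.900030177578405
```

View pics/w22.png

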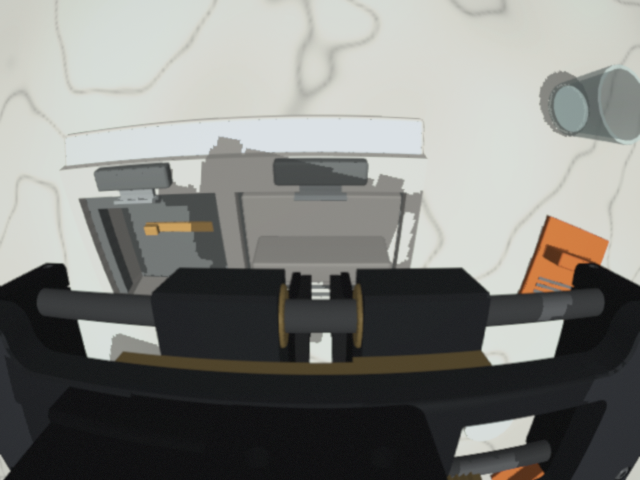

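```bash
python3 -m inch '{"dp":[[3,0,0],[3,0,0],[2,0,0],[0,0,0]],"yaw":[0,0,0,0]}';python3 -m inch '{"dp":[[1.5,0,0],[1.5,0,0],[0,0,0]],"yaw":[0,0,0]}';python3 -m inch '{"dp":[[1.5,0,0],[1.5,0,0],[0,0,0]],"yaw":[0,0,0]}'
```

```text
time_s: 18.38
position: [0.5578, 0.1018, 0.1397]
tcp_rot: [[-0.0, 0.213, -0.977], [-0.0, -0.977, -0.213], [-1.0, -0.0, 0.0]]
force: [-0.1, -0.5, 0.4]
opening: 0.004
time_s: 18.63
position: [0.5578, 0.1018, 0.1366]
tcp_rot: [[-0.0, 0.213, -0.977], [0.0, -0.977, -0.213], [-1.0, -0.0, 0.0]]
force: [0.9, -0.1, -0.0]
opening: 0.005
time_s: 18.88
position: [0.5577, 0.1018, 0.1335]
tcp_rot: [[-0.001, 0.213, -0.977], [0.0, -0.977, -0.213], [-1.0, -0.0, 0.001]]
force: [0.6, -1.6, -0.2]
opening: 0.004
```

```bash
python3 -m inch '{"dp":[[1.5,0,0],[1.5,0,0],[0,0,0]],"yaw":[0,0,0]}';python3 -m inch '{"dp":[[1.2,0,0],[1.2,0,0],[0,0,0]],"yaw":[0,0,0]}'
```

```text
time_s: 19.13
position: [0.5577, 0.1018, 0.1305]
tcp_rot: [[-0.001, 0.213, -0.977], [0.0, -0.977, -0.213], [-1.0, -0.0, 0.001]]
force: [0.1, 1.1, -0.2]
opening: 0.004
time_s: 19.38
position: [0.5578, 0.1018, 0.1282]
tcp_rot: [[-0.0, 0.212, -0.977], [0.0, -0.977, -0.212], [-1.0, -0.0, 0.0]]
force: [0.1, -0.4, 0.2]
opening: 0.003
```

```bash
python3 -m inch '{"dp":[[1.5,0,0],[1.5,0,0],[0,0,0]],"yaw":[0,0,0]}';python3 -m inch '{"dp":[[1.5,0,0],[1.5,0,0],[0,0,0]],"yaw":[0,0,0]}'; python3 snap.py scene s23 360,180,540,320 4.4
```

```text
time_s: 19.63
position: [0.5577, 0.1018, 0.1251]
tcp_rot: [[-0.001, 0.213, -0.977], [0.0, -0.977, -0.213], [-1.0, -0.0, 0.001]]
force: [0.0, 0.6, -0.3]
opening: 0.006
time_s: 19.88
position: [0.5577, 0.1018, 0.1221]
tcp_rot: [[-0.001, 0.213, -0.977], [0.0, -0.977, -0.213], [-1.0, -0.0, 0.001]]
force: [0.4, 0.1, -1.3]
opening: 0.002
19.9333 [0.5578 0.1018 0.1222] yang -77.73 tilt [-5.e-04  0.e+00 -1.e+00] [0.2 0.2 0.4] 0.4816239009297904
```

View pics/s23.png

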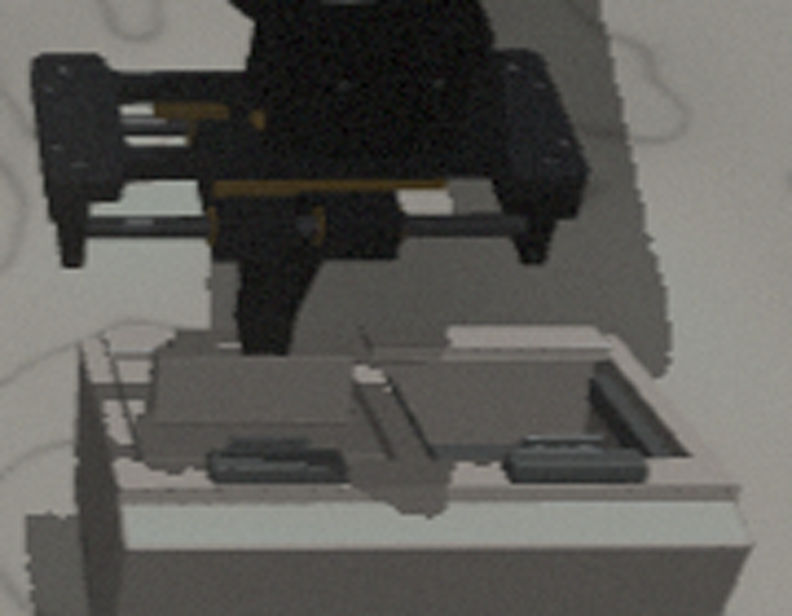

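```bash
python3 -m inch '{"dp":[[1.5,0,0],[1.5,0,0],[0,0,0]],"yaw":[0,0,0]}';python3 -m inch '{"dp":[[1,0,0],[1,0,0],[0,0,0]],"yaw":[0,0,0]}'
```

```text
time_s: 20.18
position: [0.5577, 0.1018, 0.1191]
tcp_rot: [[-0.001, 0.212, -0.977], [0.0, -0.977, -0.212], [-1.0, -0.0, 0.001]]
force: [-0.0, 0.4, -0.4]
opening: 0.006
time_s: 20.43
position: [0.5578, 0.1018, 0.1172]
tcp_rot: [[-0.0, 0.213, -0.977], [0.0, -0.977, -0.213], [-1.0, -0.0, 0.0]]
force: [-0.3, -0.1, -0.4]
opening: 0.007
```

```bash
python3 -m inch '{"dp":[[1,0,0],[1,0,0],[0,0,0]],"yaw":[0,0,0]}'
```

```text
time_s: 20.68
position: [0.5578, 0.1018, 0.1152]
tcp_rot: [[-0.0, 0.213, -0.977], [-0.0, -0.977, -0.213], [-1.0, -0.0, 0.0]]
force: [-0.3, -0.6, -0.2]
opening: 0.004
```

```bash
python3 snap.py scene s24 380,200,480,300 6; python3 snap.py wrist w24 200,150,440,330 3.2
```

```text
20.7333 [0.5578 0.1018 0.1153] yang -77.73 tilt [-3.e-04 -0.e+00 -1.e+00] [0.  0.7 0.2] 0.43080787514601243
20.7833 [0.5579 0.1018 0.1154] yang -77.73 tilt [-1.e-04 -0.e+00 -1.e+00] [-0.1 -1.  -0.2] 0.47147454502646985
```

View pics/s24.png

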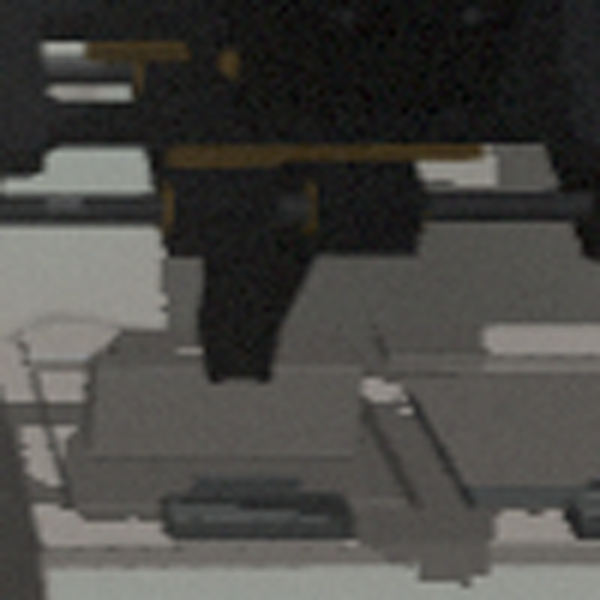

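View pics/w24.png

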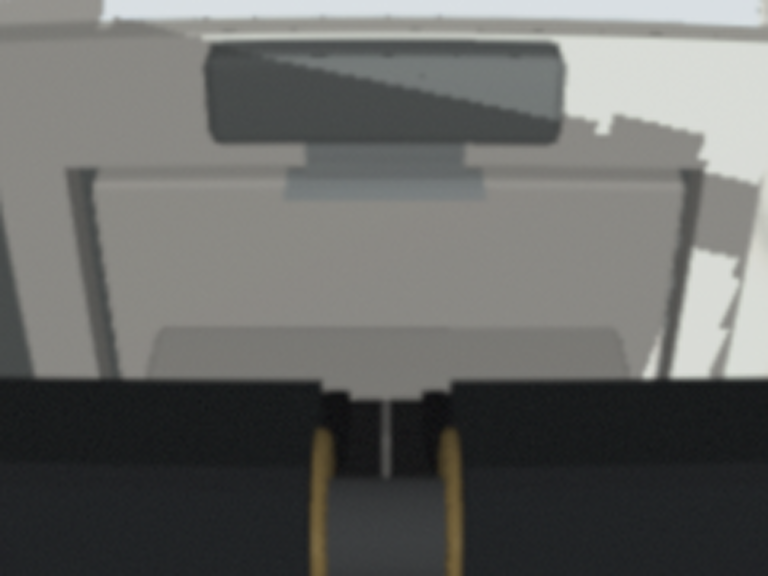

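```bash
python3 -m inch '{"dp":[[1,0,0],[1,0,0],[0,0,0]],"yaw":[0,0,0]}'
```

```text
time_s: 21.03
position: [0.5578, 0.1018, 0.1132]
tcp_rot: [[-0.0, 0.213, -0.977], [0.0, -0.977, -0.213], [-1.0, -0.0, 0.0]]
force: [-0.4, -0.2, 0.6]
opening: 0.004
```

```bash
python3 -m inch '{"dp":[[1,0,0],[1,0,0],[0,0,0]],"yaw":[0,0,0]}'
```

```text
time_s: 21.28
position: [0.5579, 0.1018, 0.1113]
tcp_rot: [[-0.0, 0.213, -0.977], [0.0, -0.977, -0.213], [-1.0, -0.0, 0.0]]
force: [-0.1, 0.4, 0.8]
opening: 0.003
```

```bash
python3 -m inch '{"dp":[[1,0,0],[1,0,0],[0,0,0]],"yaw":[0,0,0]}'
```

```text
time_s: 21.53
position: [0.5581, 0.1018, 0.1107]
tcp_rot: [[0.001, 0.213, -0.977], [-0.0, -0.977, -0.213], [-1.0, 0.0, -0.001]]
force: [-2.1, 0.9, 8.1]
opening: 0.002
```

```bash
python3 -m inch '{"dp":[[1,0,0],[1,0,0],[0,0,0]],"yaw":[0,0,0]}'
```

```text
time_s: 21.78
position: [0.5582, 0.1018, 0.1104]
tcp_rot: [[0.001, 0.213, -0.977], [-0.0, -0.977, -0.213], [-1.0, 0.001, -0.001]]
force: [-4.9, -0.2, 17.7]
opening: 0.005
```

```bash
python3 snap.py scene s25 380,200,480,300 6
```

```text
21.8333 [0.5581 0.1018 0.1104] yang -77.71 tilt [ 1.4e-03 -3.0e-04 -1.0e+00] [-4.2 -0.4 19.2] 0.5662159826340484
```

View pics/s25.png

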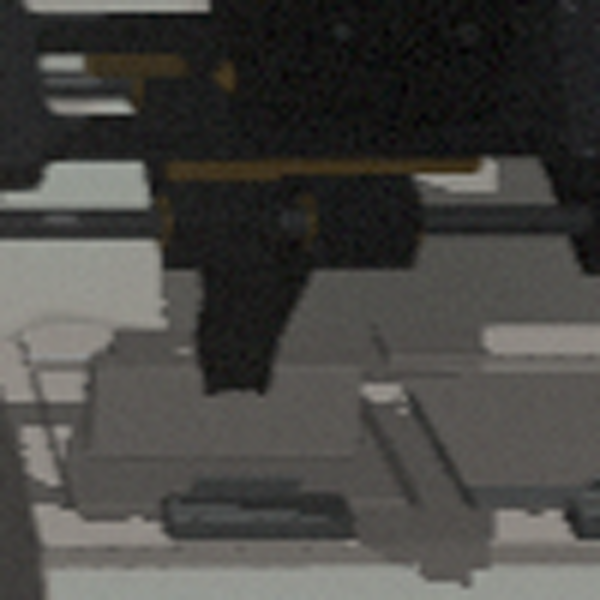

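```bash
python3 -m inch '{"dp":[[1,0,0],[0.8,0,0],[0,0,0]],"yaw":[0,0,0]}'; python3 -m inch '{"dp":[[-4,0,0],[-10,0,0],[-20,0,0],[-30,0,0],[-25,0,0],[-10,0,0],[0,0,10],[0,0,25],[0,0,35],[0,0,35],[0,0,20],[0,0,8],[0,0,0],[0,0,0]],"yaw":[0,0,0,0,0,0,0,0,0,0,0,0,0,0]}'; python3 snap.py wrist w26 60,0,450,200 2; python3 snap.py scene s26
```

```text
time_s: 22.08
position: [0.5582, 0.1018, 0.1102]
tcp_rot: [[0.002, 0.213, -0.977], [-0.0, -0.977, -0.213], [-1.0, 0.001, -0.002]]
force: [-7.1, -0.1, 28.0]
opening: 0.009
time_s: 23.25
position: [0.4286, 0.0735, 0.2043]
tcp_rot: [[0.001, 0.212, -0.977], [0.0, -0.977, -0.212], [-1.0, 0.0, -0.001]]
force: [0.5, 0.3, -0.0]
opening: 0.002
23.3 [0.4296 0.0734 0.2045] yang -77.75 tilt [ 0.0018  0.     -1.    ] [-0.1  0.3  0.6] 0.39644352974013025
23.35 [0.4299 0.0735 0.2046] yang -77.73 tilt [ 0.0018 -0.     -1.    ] [0.5 0.3 0.7] 0.11463030078766138
```

View pics/w26.png

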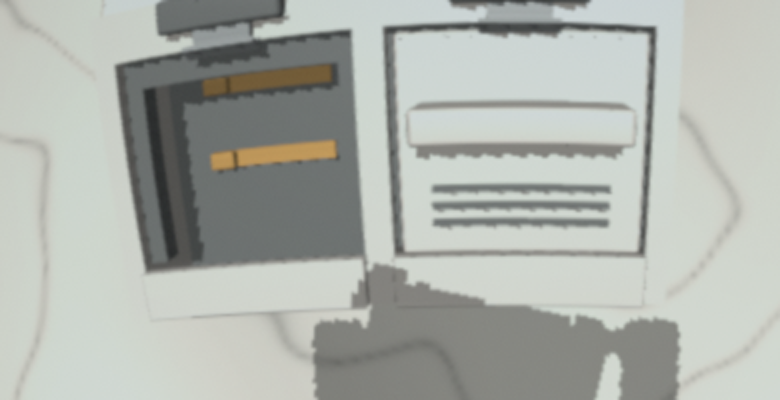

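View pics/s26.png

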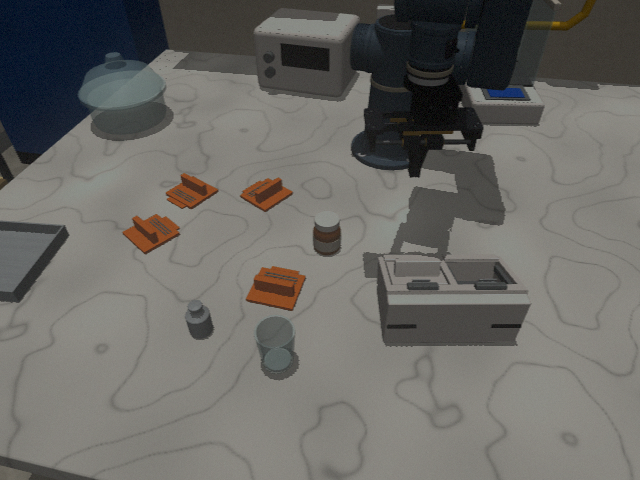

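The cover lies flush in the loaded bay at about (520,140) in the wrist crop, with the catch over its top edge. The empty bay is open, and the jar, weight and beaker are where they started in the scene view.

```bash
python3 -c "
from rig import bot
print(bot.hand_in())"
```

```text
the job is handed in; nothing more can be done
None
```

The cover is fitted over the bay with the battery pack, and I handed the job in at about 23 s of the 42 s allowed.

**How it was done:** I gripped the cover by the ends of its ridge and pressed its top end on the console's front edge to tilt it to 35°. Then I slid the lip under the ledge until I felt it stop, and swung and pressed the top edge down past the catch. I let go, pressed once more on the ridge with closed fingers, and backed away.

**Last checks that agreed:**
- The last picture shows the cover flush with even gaps, the catch over its top edge, and the empty bay open.
- Under 28 N on the ridge the cover gave only about half a millimetre, so it is fully seated.
- The jar, weight and beaker sit where they were at the start, and the gripper is clear of everything with about zero force.

**Checks that disagreed:**
- The picture fit put the cover about 1 mm high and 0.8° off flush. That is within the fit's error, and the hard stop when pressing suggests it is measurement error.
- The fingertips proved about 14 to 25 mm shorter than stated, so I set grip depth and pressing height by camera and by feel.
- The first press, with the cover still gripped, reached about 39 N at the wrist. That is well under the 120 N wrist limit, and it went through the fingers rather than the gripper's body.

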